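# Clamp a lino block in the carving jig

### The arm

A 6-joint arm with a two-finger parallel gripper is mounted at the origin on the work surface. World frame = base frame: x ahead of the robot, y to its left, z up, the work surface at z = 0. Lengths are in mm, angles in rad, forces in N, time in s.
With the tool pointing down it reaches from about 350 to 875 mm from the base axis. Payload 4.2 kg.
Tool frame: the origin (TCP) lies at the very end of the fingers, on their centre line; the grasp point (between the pads) lies 19 mm behind it; y points along the fingers, z is the direction in which the jaws open and shut, and the axes are right-handed (so a half turn about y gives the same grasp; the last joint's range is limited). The gripper opens to 85 mm and grips with 20 to 120 N. Pads are 22 mm wide; open, the fingers measure 114 mm over their backs; the gripper's body (76 mm by 85 mm) begins 54 mm behind the grasp point. The pads swing forward as they close: fully open they stand 13 mm farther back than shut.
Start: joints at [-0.897, 0.385, 0.008, 0, -1.194, -0.259], TCP at [251.892, -571.97, 231.312] pointing down, gripper open.
Joint ranges: [-3.14, 3.14], [-1.21, 2.06], [-1.07, 1.41], [-3.16, 2.05], [-2.99, -0.16], [-3.1, 3.1]. Speed limits (rad/s): [2.79, 2.79, 3.14, 3.14, 3.14, 3.14].

### API

Orientations are given as a unit quaternion [x, y, z, w].
In Python, from bench import arm gives the robot as it stands.
- The arm moves only by the shell command python3 -m creep 'ROWS'. ROWS is JSON, a list of rows, each an object with "delta_pos": the shift along the tool's x, y, z in mm, a list of three; "rot": the turn, a rotation vector about the tool's x, y, z in rad, a list of three; "jaw": the finger opening in mm, from 0 to 85.4. A call has exactly 10 rows; each row shifts and turns the commanded pose from where the row before left it, along the tool's axes as they then stand; what a row does not reach is not made up. A row lasts 1/12 s, in which the tool goes at most 41.7 mm and 7.16 degrees, less where a joint would pass 70% of its speed; a pose out of reach is approached as far as the arm can. A call is refused whole if a number of a shift passes 41.7 or a number of a turn 0.125, either way. A call with a gripper value outside its range is refused whole. The fingers move at their own pace and stop on an object; the grip force is fixed at half the most. Time passes only in rows, so rows that do not move let the fingers close, or fill a call up. It gives the time, the measured TCP pose, the force and the opening at its end, in the units of the state.
- arm.read_state(): the state, without advancing time (a new reading comes with each control period).
- arm.get_image(name): name is "side" or "top"; returns the picture (384x512x3 uint8, red, green, blue); there is no depth.
- arm.calibration(name): a dict with "intrinsics" (3x3 intrinsics, pixels), "R" (3x3) and "t" (3): a world point X has camera coordinates R X + t. Camera axes: x right, y down, z forward; pixel columns grow to the right and rows downward; lengths in mm; the calibration is good to about 2 mm. A picture is of the moment at which its call begins. calibration takes no time and is no camera call.
- arm.job_done(): hands the job in, once; it reports no verdict.
Trained networks look in the newest picture that a camera, given by its name, has taken for a name from the list of things; names that differ only in an ending like _2 or _b are one class to them, and where a whole thing is asked for, a point or a joint stands for the part that bears it (a point fixed in the world has none). Each returns a list of dicts, best first, with "p" (0 to 1); they miss things now and then, are a little off and sometimes report something else, mostly with a low value. They report only what shows in the picture. A call takes as long as a camera call. They do not tell look-alikes from the thing itself.
- arm.find_in(camera, target): "location" ([column, row] in pixels, amid what is visible of it).
- arm.masks_of(camera, target): "pixels" (384x512 bool, what is visible of it) and "location" ([column, row] in pixels, amid what is visible of it).
The state is a dict: "clock": time; "joints": joint angles; "joint_vel": joint speeds; "joint_efforts": joint torques, N m; "position": TCP position; "ee_rot": TCP orientation; "contact_force": force on the tool from outside, world axes, zero at the start; "wrist_torque": the same for the moment, N m; "gripper_width": finger opening in mm.
Only numpy, scipy, OpenCV 4.12 (cv2) and the standard library are available. Lean on these libraries where they do the work, as an engineer would, in place of code of your own. Each camera call takes 0.05 s, during which the arm holds its last target. There are 200 camera calls.

### The job

Clamp the oblong mounted lino block, carved side up and its long side along the rail, flat on the bed of the jig: loosen the wing knob so that the stop can slide, bring the block home between fence and stop so that it sits flush against both, and tighten the knob again to lock the stop. Leave the other things on the table where they are.

Things in the scene. Friction and masses are not known exactly. Their poses are not given: they have to be found in the camera images.
- jig: Fixed jig: plywood board 160 (x) x 270 (y) x 18 mm, origin at its underside's centre; +y along the rail to the fence, +x away from the robot. Wooden fence: x -75..+60 mm, flat face at y = +110 looking to -y, z 18..45. Aluminium rail along y at x 42.5..67.5, top z = 38. The bed is the bare board between x = -80 and +42, top z = 18. A stop with a clamp knob slides on the rail.
- fence_face (a point): Point on the fence's flat face, 29 mm above the table, at jig x = -25 mm (the middle of a good block place). Axes as the jig's.
- stop_face (a point): Point on the sliding stop's flat face that looks to the fence, 29 mm above the table, at jig x = -25 mm; axes as the jig's. The stop is an aluminium bar across the bed (jig x -70..+64, 12 thick in y, z 20..46). A grey body, jig x 34..76, 6..56 mm behind the face (to -y), rides on the rail; its slanted pad carries the knob, whose foot is 33 mm behind the face, at jig x = 52, z = 85.
- knob_grip (a point): Grip point of the black wing knob, on its axis, 30 mm above its foot, 8 mm below the wing's top. z axis = knob axis, outward, leaning 35 degrees from vertical to the jig's -x. Wing 44 long, 12 thick, 30 mm high, over a skirt 34 across, 8 high. The point turns with the knob; the wing's long direction is the point's x axis turned -0.75 rad about its z (at joint 0.75: straight up and down the slope).
- knob (a joint): Turn of the clamp knob in rad, 0 to 1.6 with end stops: 0 is fully tightened, it grows as the knob is loosened (counter-clockwise seen from its end, right-handed about the z axis of knob_grip). Below 0.35 the stop is locked hard on the rail; above 0.6 it slides freely.
- carriage (a joint): Travel of the sliding stop in m, 0 to 0.085, growing away from the fence. Gap between stop face and fence face = 0.080 + this value.
- block: Loose mounted lino block: 18 mm wood with a dark 4 mm carved lino face, 60 (x) x 90 (y) x 22 mm (z), 0.12 kg, origin at the centre of its underside, lino on top. The larger, oblong one of the two blocks on the table; either way round is good.
- small_block: Bystander: small square mounted block 48 x 48 x 22 mm. Origin at its underside.
- cone: Bystander: red plastic cone (inking dabber), 66 mm across, 42 mm high. Origin at its underside.
- cup: Bystander: low black cup with a stem in its middle, 72 mm across, 30 mm high, stem 46 mm high. Origin at its underside.
- ink_jar: Bystander: closed ink jar, 62 mm across, 85 mm high. Origin at its underside.
- gouge: Bystander: lino gouge lying flat, red handle to -x 68 mm long, 22 mm thick, blade to +x 45 mm. Origin at its underside.
There are look-alikes about, which are no part of the job. What is shaped like the block but pink, red or turquoise is not meant.

How it is judged:
By the outcome, as a careful person would: the job done as asked, in the order asked, and still so for the second after the job is handed in, with the robot touching nothing.
It also fails if it takes over 72 s, if anything falls off the work surface, if the arm or the gripper's body presses on something with over 40 N, if the wrist force passes 120 N, or if a joint passes its speed limit or range.

## Working session

There is one attempt and no reset: what is moved stays moved. The work goes in short steps, Python scripts to look and compute and a shell command to move; the robot and the scene stay as the last step left them, time stands still between calls to the robot, and variables do not carry over. Pictures are saved under pics/ and viewed, about 8 in all and at most 12, crops included, and the job is handed in when it is done.

```bash
mkdir -p pics; ls; python3 - <<'E'
from bench import arm
import cv2,numpy as np
s=arm.read_state();print(s['clock'],s['position'],s['ee_rot'],s['gripper_width'])
for n in('side','top'):
    im=arm.get_image(n);cv2.imwrite(f'pics/{n}0.png',im[:,:,::-1])
    c=arm.calibration(n);print(n,c['intrinsics'],c['R'],c['t'])
    for t in('block','jig','knob_grip','stop_face','small_block','cone','cup','ink_jar','gouge'):
        print(t,[(np.round(d['location']).tolist(),round(d['p'],2)) for d in arm.find_in(n,t)])
a=cv2.imread('pics/side0.png');b=cv2.imread('pics/top0.png')
E
```

```text
pics
0.0 [ 251.66077807 -571.45364853  230.21587107] [-0.69122021 -0.14535562  0.14572823  0.6927118 ] 85.74659031011379
side [[375.20034314   0.         254.27662773]
 [  0.         375.20034314 192.98301393]
 [  0.           0.           1.        ]] [[-0.91610848  0.40091515  0.00350578]
 [ 0.2164615   0.50194628 -0.83737348]
 [-0.33747543 -0.76636608 -0.54661994]] [ 434.33930995  -44.03207622 1420.00378925]
block [([345.0, 237.0], 0.9), ([388.0, 279.0], 0.87), ([312.0, 313.0], 0.78), ([323.0, 268.0], 0.61)]
jig [([216.0, 214.0], 0.73)]
knob_grip [([295.0, 234.0], 0.34)]
stop_face [([204.0, 195.0], 0.65), ([216.0, 213.0], 0.19)]
small_block []
cone [([297.0, 233.0], 0.69)]
cup [([171.0, 177.0], 0.78)]
ink_jar [([236.0, 274.0], 0.73), ([260.0, 204.0], 0.43)]
gouge [([263.0, 203.0], 0.72)]
top [[351.25679841   0.         261.92817891]
 [  0.         351.25679841 191.50400334]
 [  0.           0.           1.        ]] [[ 0.02504808 -0.99966401  0.00666859]
 [-0.99876973 -0.02531014 -0.04264289]
 [ 0.04279735 -0.00559227 -0.99906812]] [ 58.37814311 475.92988043 971.26319952]
block [([126.0, 256.0], 0.92), ([199.0, 257.0], 0.88), ([167.0, 213.0], 0.75), ([124.0, 170.0], 0.57)]
jig [([297.0, 150.0], 0.83), ([389.0, 209.0], 0.21)]
knob_grip [([330.0, 136.0], 0.44)]
stop_face [([323.0, 136.0], 0.65)]
small_block [([388.0, 210.0], 0.86)]
cone [([225.0, 214.0], 0.59)]
cup [([390.0, 124.0], 0.89)]
ink_jar [([186.0, 127.0], 0.79)]
gouge [([294.0, 204.0], 0.63)]
```

View pics/top0.png

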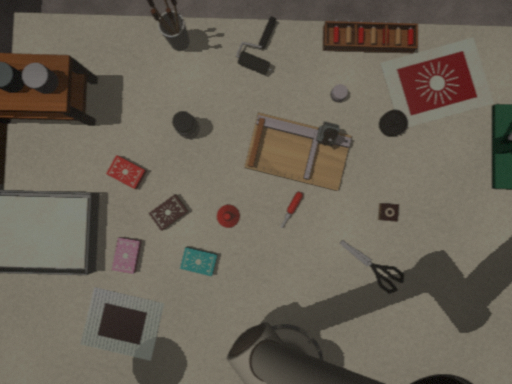

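View pics/side0.png

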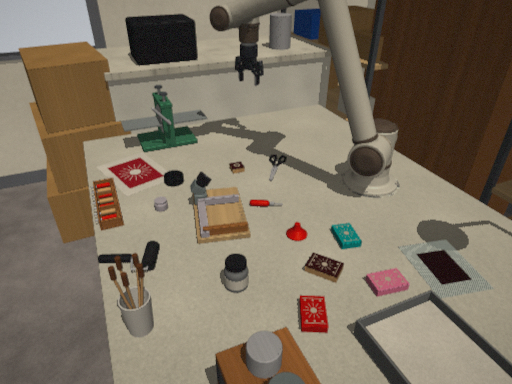

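Top view: the candidates for the block are dark brown (168,212), red (126,172), pink (126,256), turquoise (199,261), the small square (389,212) and the dark print on the mat (122,324). I choose dark (168,212) and check it, along with the jig, in a close crop.

```bash
cat > h.py <<'E'
import numpy as np,cv2
from bench import arm
from scipy.spatial.transform import Rotation as Ro
def px2w(n,p,z):
    c=arm.calibration(n);K,R,t=map(np.array,(c['intrinsics'],c['R'],c['t']))
    d=R.T@np.linalg.solve(K,[p[0],p[1],1]);o=-R.T@t
    return o+d*(z-o[2])/d[2]
def proj(n,X):
    c=arm.calibration(n);K,R,t=map(np.array,(c['intrinsics'],c['R'],c['t']))
    u=K@(R@np.array(X)+t);return u[:2]/u[2]
E
python3 - <<'E'
from h import *
im=cv2.imread('pics/top0.png');s=cv2.imread('pics/side0.png')
z=lambda i,x,y,w,h,k:cv2.resize(i[y:y+h,x:x+w],None,fx=k,fy=k,interpolation=cv2.INTER_CUBIC)
top=z(im,240,106,120,90,5)   # 600x450
bl=z(im,145,192,45,40,4)     #180x160
sd=z(s,185,165,66,80,3)  #198x240
o=np.zeros((450,800,3),np.uint8);o[:,:600]=top;o[:160,600:780]=bl;o[200:440,600:798]=sd
cv2.imwrite('pics/c1.png',np.clip(o*1.5,0,255).astype(np.uint8))
for d in arm.masks_of('top','block'):
    m=d['pixels'].astype(np.uint8);p=np.argwhere(m)[:,::-1].astype(np.float32)
    w=np.array([px2w('top',q,20)[:2] for q in p],np.float32)
    print(np.round(d['location']),round(d['p'],2),cv2.minAreaRect(w),w.mean(0))
E
```

```text
[124. 171.] 0.79 ((517.7271728515625, 448.12091064453125), (100.65534210205078, 66.15261840820312), 62.70343780517578) [517.8465  448.28275]
[200. 260.] 0.72 ((278.9268798828125, 241.41632080078125), (93.53351593017578, 64.45526885986328), 79.21395874023438) [278.59827 241.47699]
[126. 256.] 0.59 ((291.1053466796875, 437.5898742675781), (70.31255340576172, 94.06390380859375), 81.0760498046875) [290.55667 438.47537]
```

View pics/c1.png

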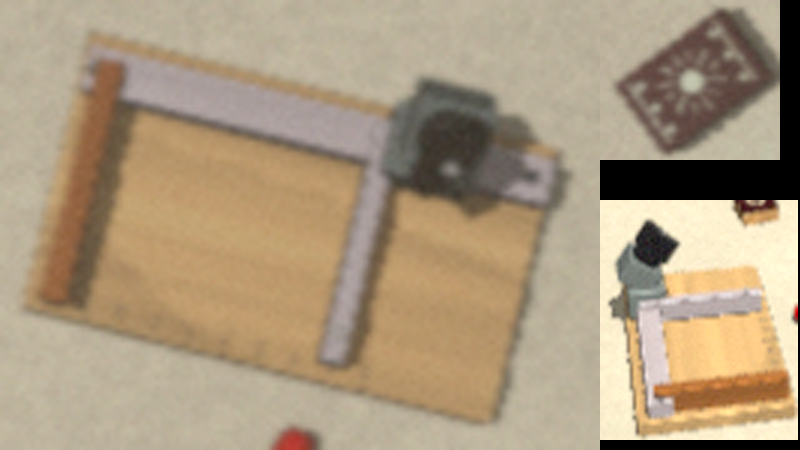

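The crop shows the dark carved block, oblong, wood sides and lino up, centred near top pixel (167.5,212.5). The jig is clear, with the stop bar around crop (350,260) and the knob at about (455,150).

```bash
python3 - <<'E'
from h import *
from scipy.optimize import least_squares
T=lambda a:np.array(a)/5+[240,106]-0.4
obs=[((-80+160,135,18),(90,33)),((-80,135,18),(25,308)),((-80,-135,18),(493,422)),((80,-135,18),(563,152)),
 ((60,110,45),(125,64)),((-75,110,45),(70,303))]
stop=[((-70,0,46),(320,362)),((-70,-12,46),(350,366))]
def jw(v,X):
    c,s=np.cos(v[2]),np.sin(v[2]);return np.array([v[0]+c*X[0]-s*X[1],v[1]+s*X[0]+c*X[1],X[2]])
def f(v):
    r=[proj('top',jw(v,X))-T(p) for X,p in obs]
    r+=[proj('top',jw(v,(X[0],X[1]+30-v[3],X[2])))-T(p) for X,p in stop]
    return np.ravel(r)
r=least_squares(f,[590,-40,0,30]);v=r.x;print(v,np.round(r.fun,1))
k=np.array([52,30-v[3]-33,85]);ax=np.array([-np.sin(.6109),0,np.cos(.6109)])
print('foot',jw(v,k),'grip',jw(v,k+30*ax),'px',proj('top',jw(v,k+30*ax)),proj('side',jw(v,k+30*ax)))
print('side corners',[np.round(proj('side',jw(v,X))) for X,_ in obs])
P=[np.array(p)/4-[150,0]+[145,192]-.4 for p in((615,88),(722,10),(775,72),(668,153))]
W=np.array([px2w('top',p,22) for p in P]);print(W.round(1),W.mean(0))
e=lambda a,b:(np.linalg.norm(W[a]-W[b]),np.arctan2(*(W[b]-W[a])[[1,0]]))
print(e(0,1),e(3,2),e(1,2),e(0,3))
for d in arm.masks_of('side','block'):print(d['location'],d['p'])
print(proj('side',W.mean(0)))
np.save('jig.npy',v)
s=arm.read_state();print(Ro.from_quat(s['ee_rot']).as_matrix().round(3))
E
```

```text
[ 5.88706446e+02 -2.75407344e+01 -2.19528257e-01  6.18524172e+01] [ 0.5 -0.2 -0.5  0.1  0.3  0.8 -0.4 -0.7  0.6  0.2 -0.5  0.4  0.9 -0.5
 -0.8 -0.2]
foot [ 625.33560078 -102.16071212   85.        ] grip [608.54044401 -98.4133072  109.57396316] px [330.22424195 138.50480747] [204.79908667 176.67796725]
side corners [array([197., 239.]), array([250., 232.]), array([237., 186.]), array([192., 190.]), array([203., 226.]), array([247., 220.])]
[[405.2 380.7  22. ]
 [460.6 309.3  22. ]
 [418.9 271.4  22. ]
 [361.7 342.7  22. ]] [411.57594774 326.01050381  22.        ]
(np.float64(90.37364574619528), np.float64(-0.910947430752474)) (np.float64(91.44664250768128), np.float64(-0.8945050627108689)) (np.float64(56.3278433138708), np.float64(-2.404180451098558)) (np.float64(57.75660251688658), np.float64(-2.424507645375307))
[324.4, 266.5] 0.83
[387.5, 279.9] 0.81
[310.9, 314.0] 0.81
[344.7, 237.4] 0.8
[238.3, 273.4] 0.48
[323.50895434 263.02705899]
[[ 0.915  0.    -0.403]
 [ 0.403 -0.     0.915]
 [ 0.    -1.    -0.   ]]
```

```bash
cat >> h.py <<'E'
v=np.load('jig.npy');RJ=Ro.from_euler('z',v[2]).as_matrix()
def j2w(X,v=v): return RJ@np.array(X,float)+[v[0],v[1],0]
AX=np.array([-np.sin(.6109),0,np.cos(.6109)]);U=np.array([np.cos(.6109),0,np.sin(.6109)])
def wing(q):  # wing direction, normal in jig axes
    r=Ro.from_rotvec(AX*(q-.75));return r.apply(U),r.apply([0,1,0])
def foot(c): return np.array([52,30-c-33,85.])
def knobR(q,sgn):
    w,n=wing(q);y=-RJ@AX;z=sgn*RJ@n;return np.c_[np.cross(y,z),y,z]
def plan(p,R,name=''):
    s=arm.read_state();R0=Ro.from_quat(s['ee_rot']).as_matrix();d=np.array(p)-s['position']
    rv=Ro.from_matrix(R0.T@R).as_rotvec()
    print(name,'clock',round(s['clock'],2),'rotvec(tool)',rv.round(3),'|rot|',np.linalg.norm(rv).round(3),'shift in present axes',(R0.T@d).round(1),'in goal axes',(R.T@d).round(1),'F',np.round(s['contact_force'],1),'w',round(s['gripper_width'],1))
E
python3 - <<'E'
from h import *
for sg in(1,-1):
    R=knobR(0,sg);plan(j2w(foot(v[3])+12*AX)-R[:,1]*80,R,sg)
outs=[]
for n,(x0,y0,w,h) in(('top',(310,115,50,40)),('side',(185,165,40,32))):
    im=cv2.imread(f'pics/{n}0.png');c=cv2.resize(im[y0:y0+h,x0:x0+w],(400,320),interpolation=cv2.INTER_CUBIC);c=np.clip(c*2.,0,255).astype(np.uint8)
    c2=c.copy();k=400/w
    for q,col in((0,(0,255,0)),(1.0,(0,0,255))):
        W,N=wing(q);P=[proj(n,j2w(foot(v[3])+38*AX+a*22*W+b*6*N)) for a,b in((1,1),(1,-1),(-1,-1),(-1,1))]
        cv2.polylines(c2,[np.int32((np.array(P)+.5-[x0,y0])*k)],True,col,1)
    outs.append(np.hstack([c,c2]))
o=np.vstack(outs);cv2.imwrite('pics/c2.png',cv2.resize(o,(750,600)))
E
```

```text
1 clock 1.1 rotvec(tool) [ 0.038  1.338 -0.66 ] |rot| 1.493 shift in present axes [488.6  70.9 310.8] in goal axes [-272.3  178.2  484.2] F [ 0.3 -0.4  0. ] w 85.4
-1 clock 1.1 rotvec(tool) [-0.694 -1.696 -0.04 ] |rot| 1.833 shift in present axes [488.6  70.9 310.8] in goal axes [ 272.3  178.2 -484.2] F [ 0.3 -0.4  0. ] w 85.4
```

View pics/c2.png

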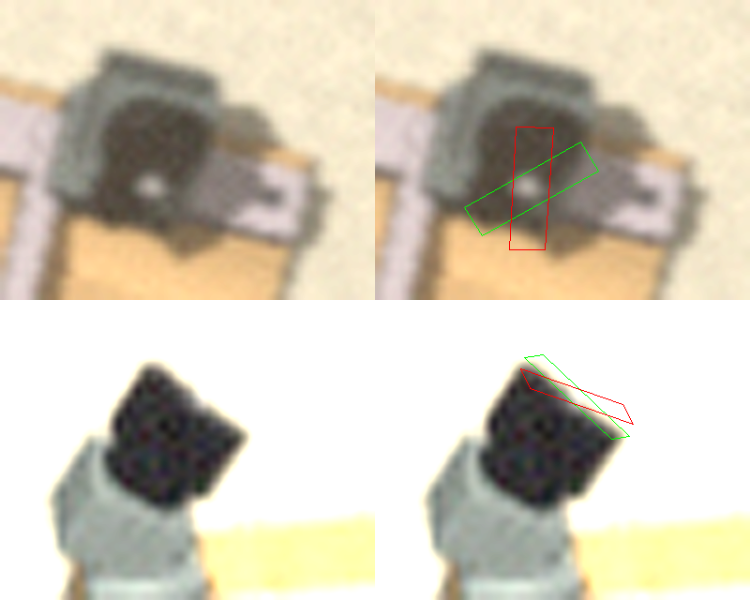

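The overlay fits a knob near joint 0, and the green outline matches the wing in the side view to about 3 mm. Moving to the knob.

```bash
python3 -m creep '[{"delta_pos":[30,0,25],"rot":[0.003,0.111,-0.055],"jaw":50},{"delta_pos":[30,0,25],"rot":[0.003,0.111,-0.055],"jaw":50},{"delta_pos":[28,2,26],"rot":[0.003,0.111,-0.055],"jaw":50},{"delta_pos":[25,4,28],"rot":[0.003,0.111,-0.055],"jaw":50},{"delta_pos":[20,6,30],"rot":[0.003,0.111,-0.055],"jaw":50},{"delta_pos":[15,7,34],"rot":[0.003,0.111,-0.055],"jaw":50},{"delta_pos":[10,7,35],"rot":[0.003,0.111,-0.055],"jaw":50},{"delta_pos":[5,8,36],"rot":[0.003,0.111,-0.055],"jaw":50},{"delta_pos":[0,10,36],"rot":[0.003,0.111,-0.055],"jaw":50},{"delta_pos":[-6,10,36],"rot":[0.003,0.111,-0.055],"jaw":50}]'; python3 - <<'E'
from h import *
R=knobR(0,1);plan(j2w(foot(v[3])+12*AX)-R[:,1]*80,R);print(arm.read_state()['position'],np.round(arm.read_state()['joints'],2))
E
```

```text
clock: 1.93
position: [445.0, -270.8, 233.3]
ee_rot: [-0.604, 0.055, -0.392, 0.692]
contact_force: [0.8, -0.5, -0.3]
gripper_width: 50.3
 clock 1.93 rotvec(tool) [ 0.012  0.284 -0.136] |rot| 0.315 shift in present axes [-50.1 118.7 194.4] in goal axes [-117.7  109.4  169. ] F [ 0.8 -0.5 -0.3] w 50.3
[ 444.97426466 -270.80629272  233.34990682] [-0.3   0.02 -0.48 -0.19 -0.59 -1.8 ]
```

```bash
python3 -m creep '[{"delta_pos":[-7,15,25],"rot":[0.004,0.095,-0.045],"jaw":50},{"delta_pos":[-10,15,24],"rot":[0.004,0.095,-0.045],"jaw":50},{"delta_pos":[-13,15,23],"rot":[0.004,0.094,-0.046],"jaw":50},{"delta_pos":[-20,15,25],"rot":[0,0,0],"jaw":50},{"delta_pos":[-20,15,25],"rot":[0,0,0],"jaw":50},{"delta_pos":[-20,15,22],"rot":[0,0,0],"jaw":50},{"delta_pos":[-18,15,20],"rot":[0,0,0],"jaw":50},{"delta_pos":[0,0,0],"rot":[0,0,0],"jaw":50},{"delta_pos":[0,0,0],"rot":[0,0,0],"jaw":50},{"delta_pos":[0,0,0],"rot":[0,0,0],"jaw":50}]'; python3 - <<'E'
from h import *
R=knobR(0,1);plan(j2w(foot(v[3])+12*AX)-R[:,1]*80,R);print(arm.read_state()['position'],np.round(arm.read_state()['joints'],2))
o=[]
for n,(x0,y0,w,h) in(('top',(280,100,100,75)),('side',(170,140,72,54))):
    im=arm.get_image(n)[:,:,::-1];c=cv2.resize(im[y0:y0+h,x0:x0+w],(400,300),interpolation=cv2.INTER_CUBIC);o.append(np.clip(c*1.8,0,255).astype(np.uint8))
cv2.imwrite('pics/c3.png',np.hstack(o))
E
```

```text
clock: 2.77
position: [505.2, -162.4, 191.8]
ee_rot: [-0.584, 0.101, -0.463, 0.659]
contact_force: [0.1, -1.0, 1.3]
gripper_width: 49.9
 clock 2.77 rotvec(tool) [ 0.054  0.118 -0.062] |rot| 0.144 shift in present axes [-27.3  52.9  85.4] in goal axes [-40.3  55.2  78.5] F [ 0.1 -1.   1.3] w 49.9
[ 505.23320396 -162.38378112  191.81006383] [-0.02  0.05 -0.88  0.7  -0.16 -3.07]
```

View pics/c3.png

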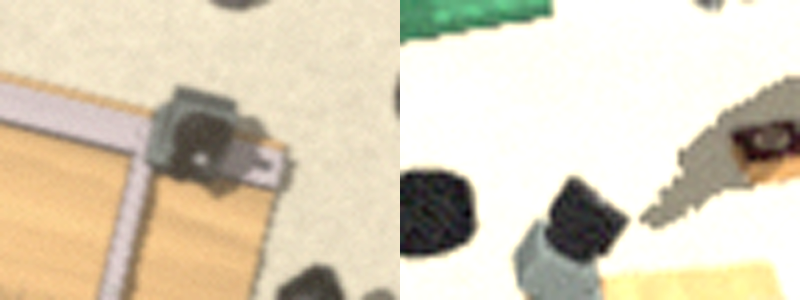

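The wrist ran into its j5/j6 limits (j5=-0.16), so I need a kinematic model to choose a wrist branch.

```bash
cat > kin.py <<'E'
import numpy as np,itertools
from bench import arm
from scipy.spatial.transform import Rotation as Ro
from scipy.optimize import least_squares
s=arm.read_state()
D=[([-0.897,0.385,0.008,0,-1.194,-0.259],[251.89,-571.97,231.31],[-0.69122021,-0.14535562,0.14572823,0.6927118]),
([-0.3,0.02,-0.48,-0.19,-0.59,-1.8],[444.97,-270.8,233.3],[-0.604,0.055,-0.392,0.692]),
([-0.02,0.05,-0.88,0.7,-0.16,-3.07],[505.2,-162.4,191.8],[-0.584,0.101,-0.463,0.659])]
D[2]=(list(s['joints']),list(s['position']),list(s['ee_rot'])) if abs(s['clock']-2.9)<.2 else D[2]
E=lambda a,x:Ro.from_euler(a,x)
def rot(j,s4,s6,C=None):
    r=E('z',j[0])*E('y',j[1]-j[2])*E('x',s4*j[3])*E('y',-j[4])*E('x',s6*j[5]);return r if C is None else r*C
best=None
for s4,s6 in itertools.product((1,-1),repeat=2):
    Cs=[rot(j,s4,s6).inv()*Ro.from_quat(q) for j,p,q in D]
    e=max((Cs[0].inv()*c).magnitude() for c in Cs);
    if best is None or e<best[0]: best=(e,s4,s6,Cs[0])
e,s4,s6,C=best
A=[];b=[]
for j,p,q in D:
    y=Ro.from_quat(q).as_matrix()[:,1];f=j[1]-j[2];c,sn=np.cos(j[0]),np.sin(j[0])
    r=[1,0,np.sin(j[1]),np.cos(f),np.sin(f)];z=[0,1,np.cos(j[1]),-np.sin(f),np.cos(f)]
    for k,row in enumerate(([c*x for x in r],[sn*x for x in r],z)): A.append(row+[y[k]]);b.append(p[k])
A=np.array(A);b=np.array(b)
P,res,rk,sv=np.linalg.lstsq(np.vstack([A,np.eye(6)*.02]),np.r_[b,np.array([0,350,350,350,30,250])*.02],rcond=None)
def fk(j):
    R=rot(j,s4,s6,C);f=j[1]-j[2];r=P[0]+P[2]*np.sin(j[1])+P[3]*np.cos(f)+P[4]*np.sin(f)
    z=P[1]+P[2]*np.cos(j[1])-P[3]*np.sin(f)+P[4]*np.cos(f)
    return np.array([r*np.cos(j[0]),r*np.sin(j[0]),z])+P[5]*R.as_matrix()[:,1],R
LO=np.array([-3.14,-1.21,-1.07,-3.16,-2.99,-3.1]);HI=np.array([3.14,2.06,1.41,2.05,-.16,3.1])
def ik(p,R):
    R=Ro.from_matrix(R);out=[]
    for j4 in(0,-3.1,-1.5,1.5):
        for j6 in(-2,0,2):
            for j2 in (.1,.6):
                x0=np.array([np.arctan2(p[1],p[0]),j2,-.5,j4,-.7,j6])
                g=lambda j:np.r_[(fk(j)[0]-p)/100,(R.inv()*fk(j)[1]).as_rotvec()]
                r=least_squares(g,x0,bounds=(LO,HI))
                if r.cost<1e-6 and not any(np.abs(r.x-o).max()<.05 for o in out): out.append(r.x)
    return out
E
python3 - <<'E'
from kin import *
from h import *
print(e,s4,s6,P.round(1),sv.round(3),(A@P-b).round(1))
for sg in(1,-1):
  for q in(0,.6,1.1):
    for back in(80,0):
        R=knobR(q,sg);print(sg,q,back,[x.round(2).tolist() for x in ik(j2w(foot(v[3])+12*AX)-R[:,1]*back,R)])
E
```

```text
0.004220816431979506 -1 -1 [350.9 -49.5 339.3 110.3  59.1  54. ] [3.362 2.497 0.574 0.325 0.143 0.097] [124.1 101.1  -5.9  42.1 126.1   8.    1.2 147.7  -1.9]
1 0 80 []
1 0 0 []
1 0.6 80 []
1 0.6 0 []
1 1.1 80 []
1 1.1 0 []
-1 0 80 []
-1 0 0 []
-1 0.6 80 []
-1 0.6 0 []
-1 1.1 80 []
-1 1.1 0 []
```

```bash
python3 - <<'E'
t=open('kin.py').read()
t=t.replace("A.append(row+[y[k]])","A.append(row+[y[k],(-sn,c,0)[k]])").replace("np.eye(6)","np.eye(7)").replace("30,250])","30,250,-160])")
t=t.replace("    return np.array([r*np.cos(j[0]),r*np.sin(j[0]),z])","    return np.array([r*np.cos(j[0])-P[6]*np.sin(j[0]),r*np.sin(j[0])+P[6]*np.cos(j[0]),z])")
open('kin.py','w').write(t)
E
python3 - <<'E'
from kin import *
from h import *
print(e,s4,s6,P.round(1),sv.round(3),(A@P-b).round(1))
for sg in(1,-1):
  for q in(0,.6,1.1):
    for back in(80,0):
        R=knobR(q,sg);print(sg,q,back,[x.round(2).tolist() for x in ik(j2w(foot(v[3])+12*AX)-R[:,1]*back,R)])
E
```

```text
0.004220816431979506 -1 -1 [ 341.2  -49.8  353.5  114.8   59.4   66.3 -146.9] [3.362 2.497 1.732 0.574 0.325 0.143 0.097] [  9.2   9.6  -6.8  -0.7 -13.1   9.1  -1.6  -0.5  -2.2]
1 0 80 []
1 0 0 []
1 0.6 80 []
1 0.6 0 []
1 1.1 80 []
1 1.1 0 []
-1 0 80 []
-1 0 0 []
-1 0.6 80 []
-1 0.6 0 []
-1 1.1 80 []
-1 1.1 0 []
```

```bash
cat > log.py <<'E'
import json
from bench import arm
s=arm.read_state()
open('log.jsonl','a').write(json.dumps([list(map(float,s[k])) for k in('joints','position','ee_rot')])+'\n');print([round(x,3) for x in s['joints']])
E
python3 log.py
python3 -m creep '[{"delta_pos":[0,-12,0],"rot":[0,-0.06,0.08],"jaw":50},{"delta_pos":[0,-12,0],"rot":[0,-0.06,0.08],"jaw":50},{"delta_pos":[0,-12,0],"rot":[0,-0.06,0.08],"jaw":50},{"delta_pos":[0,-12,0],"rot":[0,-0.06,0.08],"jaw":50},{"delta_pos":[0,-12,0],"rot":[0,-0.06,0.08],"jaw":50},{"delta_pos":[0,-12,0],"rot":[0,-0.06,0.08],"jaw":50},{"delta_pos":[0,-12,0],"rot":[0,-0.06,0.08],"jaw":50},{"delta_pos":[0,0,0],"rot":[0,0,0],"jaw":50},{"delta_pos":[0,0,0],"rot":[0,0,0],"jaw":50},{"delta_pos":[0,0,0],"rot":[0,0,0],"jaw":50}]';python3 log.py
python3 -m creep '[{"delta_pos":[0,0,20],"rot":[0.1,0,0.05],"jaw":50},{"delta_pos":[0,0,20],"rot":[0.1,0,0.05],"jaw":50},{"delta_pos":[0,0,20],"rot":[0.1,0,0.05],"jaw":50},{"delta_pos":[0,0,20],"rot":[0.1,0,0.05],"jaw":50},{"delta_pos":[0,0,20],"rot":[0.1,0,0.05],"jaw":50},{"delta_pos":[0,0,0],"rot":[0.1,0,0],"jaw":50},{"delta_pos":[0,0,0],"rot":[0,0,0],"jaw":50},{"delta_pos":[0,0,0],"rot":[0,0,0],"jaw":50},{"delta_pos":[0,0,0],"rot":[0,0,0],"jaw":50},{"delta_pos":[0,0,0],"rot":[0,0,0],"jaw":50}]';python3 log.py
```

```text
[np.float64(-0.019), np.float64(0.046), np.float64(-0.881), np.float64(0.697), np.float64(-0.161), np.float64(-3.068)]
clock: 3.7
position: [482.1, -185.6, 252.8]
ee_rot: [-0.631, 0.123, -0.244, 0.726]
contact_force: [-0.3, -0.0, -1.2]
gripper_width: 49.9
[np.float64(-0.121), np.float64(0.111), np.float64(-0.276), np.float64(-0.13), np.float64(-0.998), np.float64(-1.917)]
clock: 4.53
position: [527.0, -104.1, 290.4]
ee_rot: [-0.368, 0.126, -0.18, 0.903]
contact_force: [-0.5, 0.6, 0.8]
gripper_width: 49.8
[np.float64(-0.376), np.float64(0.268), np.float64(0.047), np.float64(-0.788), np.float64(-1.44), np.float64(-1.523)]
```

```bash
cat > fit.py <<'E'
import json,numpy as np
from kin import rot,s4,s6,E
from scipy.spatial.transform import Rotation as Ro
D=[([-0.897,0.385,0.008,0,-1.194,-0.259],[251.89,-571.97,231.31],[-0.69122021,-0.14535562,0.14572823,0.6927118])]+[json.loads(l) for l in open('log.jsonl')]+[([-0.3,0.02,-0.48,-0.19,-0.59,-1.8],[444.97,-270.8,233.3],[-0.604,0.055,-0.392,0.692])]
def cols(j):
    f=j[1]-j[2];Z=E('z',j[0]).as_matrix();R5=(E('z',j[0])*E('y',f)*E('x',s4*j[3])*E('y',-j[4])).as_matrix()
    g=lambda x,z:Z@np.array([x,0,z])
    return np.c_[g(0,1),g(np.sin(j[1]),np.cos(j[1])),g(np.cos(f),-np.sin(f)),g(np.sin(f),np.cos(f)),R5[:,0],R5[:,2],Z[:,1],R5[:,1],g(1,0)]
names='d1 L1 d4 a3 Lt w5z lat w5y a1'.split()
def fit(use,pri,lam=.003):
    A=np.vstack([cols(j)[:,use] for j,p,q in D]);b=np.concatenate([p for j,p,q in D])
    P=np.linalg.lstsq(np.vstack([A,np.eye(len(use))*lam]),np.r_[b,np.array(pri)*lam],rcond=None)[0]
    return P,(A@P-b).reshape(-1,3)
E
python3 - <<'E'
from fit import *
pr=[265,444,470,110,270,80,0,0,0]
for use in([0,1,2,3,4,6],[0,1,2,3,4,5],[0,1,2,3,4,7],[0,1,2,3,4,5,6],[0,1,2,3,4,5,6,7],list(range(9))):
    P,r=fit(use,[pr[k] for k in use]);print([(names[k],round(float(x),0)) for k,x in zip(use,P)],'max',np.abs(r).max().round(1),'rms per pose',np.linalg.norm(r,axis=1).round(1))
E
```

```text
[('d1', -243.0), ('L1', 807.0), ('d4', 288.0), ('a3', 143.0), ('Lt', 338.0), ('lat', -149.0)] max 80.8 rms per pose [43.2 73.8 31.  82.  27.3]
[('d1', -331.0), ('L1', 636.0), ('d4', 282.0), ('a3', 241.0), ('Lt', 155.0), ('w5z', 31.0)] max 157.2 rms per pose [161.1 182.6 143.4  52.7 144.2]
[('d1', 161.0), ('L1', 564.0), ('d4', 422.0), ('a3', -1.0), ('Lt', 298.0), ('w5y', -160.0)] max 1.6 rms per pose [0.5 0.4 0.6 0.8 2.1]
[('d1', -129.0), ('L1', 696.0), ('d4', 240.0), ('a3', 109.0), ('Lt', 351.0), ('w5z', 85.0), ('lat', -157.0)] max 53.6 rms per pose [54.  33.3 13.6 47.9 45.9]
[('d1', 163.0), ('L1', 564.0), ('d4', 424.0), ('a3', -1.0), ('Lt', 297.0), ('w5z', -1.0), ('lat', 1.0), ('w5y', -162.0)] max 1.2 rms per pose [0.2 0.8 0.4 0.8 1.8]
[('d1', 163.0), ('L1', 565.0), ('d4', 426.0), ('a3', -1.0), ('Lt', 297.0), ('w5z', -1.0), ('lat', 2.0), ('w5y', -162.0), ('a1', -2.0)] max 1.1 rms per pose [0.4 0.7 0.5 0.8 1.7]
```

The model fits to about 1 mm: a wrist offset of 160 mm. Now the IK.

```bash
cat > ikk.py <<'E'
from fit import *
from kin import C,LO,HI
from scipy.optimize import least_squares
U_=[0,1,2,3,4,7];P=fit(U_,[161,564,422,0,298,-160])[0]
def fk(j): return cols(j)[:,U_]@P,rot(j,s4,s6,C)
def ik(p,R,x0s=None):
    R=Ro.from_matrix(R);out=[]
    if x0s is None: x0s=[[np.arctan2(p[1],p[0])+.2,j2,-.5,j4,-.7,j6] for j4 in(0,-3.1,-1.5,1.5) for j6 in(-2,0,2) for j2 in(.1,.6)]
    for x0 in x0s:
        g=lambda j:np.r_[(fk(j)[0]-p)/100,(R.inv()*fk(j)[1]).as_rotvec()]
        r=least_squares(g,np.clip(x0,LO+.001,HI-.001),bounds=(LO,HI))
        if r.cost<1e-6 and not any(np.abs(r.x-o).max()<.05 for o in out): out.append(r.x)
    return out
E
python3 - <<'E'
from ikk import *
from h import *
for sg in(1,-1):
  for q in(0,.6,1.1):
    for back in(80,0):
        R=knobR(q,sg);print(sg,q,back,[x.round(2).tolist() for x in ik(j2w(foot(v[3])+12*AX)-R[:,1]*back,R)])
E
```

```text
1 0 80 []
1 0 0 []
1 0.6 80 []
1 0.6 0 []
1 1.1 80 []
1 1.1 0 []
-1 0 80 []
-1 0 0 []
-1 0.6 80 []
-1 0.6 0 []
-1 1.1 80 []
-1 1.1 0 []
```

```bash
python3 - <<'E'
import ikk
from ikk import *
from h import *
ikk.LO=np.array([-4,-2.5,-2.5,-4.5,-3.1,-5]);ikk.HI=np.array([4,2.5,2.5,4.5,3.1,5])
for sg in(1,-1):
  for q in(0,1.1):
    for back in(80,0):
        R=knobR(q,sg);print(sg,q,back,[x.round(2).tolist() for x in ik(j2w(foot(v[3])+12*AX)-R[:,1]*back,R) if abs(x[3])<3.3 and abs(x[2])<1.6])
# check fk at logged
j=arm.read_state();print(fk(j['joints'])[0]-j['position'])
E
```

```text
1 0 80 []
1 0 0 []
1 1.1 80 []
1 1.1 0 []
-1 0 80 []
-1 0 0 []
-1 1.1 80 []
-1 1.1 0 []
[-0.2578519  -0.35104626 -0.66308158]
```

```bash
python3 - <<'E'
import ikk
from ikk import *
from h import *
s=arm.read_state();print(ik(s['position'],Ro.from_quat(s['ee_rot']).as_matrix()))
ikk.LO=np.array([-4,-2.5,-2.5,-4.5,-3.1,-5]);ikk.HI=np.array([4,2.5,2.5,4.5,3.1,5])
R=Ro.from_matrix(knobR(0,1));p=j2w(foot(v[3])+12*AX)
for j4 in (0,-2,2):
  for j5 in(-.5,.5):
    g=lambda j:np.r_[(fk(j)[0]-p)/100,(R.inv()*fk(j)[1]).as_rotvec()]
    r=least_squares(g,[0,.3,-.7,j4,j5,-2],bounds=(ikk.LO,ikk.HI));print(r.cost,r.x.round(2),r.fun.round(3))
E
```

```text
[array([-0.3736386 ,  0.26743319,  0.04766639, -0.78595908, -1.43993862,
       -1.52547895])]
0.015945365494477885 [ 0.09  0.36 -0.63  0.15 -0.03 -2.74] [ 0.003 -0.015  0.005  0.065  0.     0.166]
0.01594536577675385 [ 0.09  0.36 -0.63  0.15 -0.03 -2.74] [ 0.003 -0.015  0.005  0.065  0.     0.166]
0.015945365460781506 [ 0.09  0.36 -0.63  0.15 -0.03 -2.74] [ 0.003 -0.015  0.005  0.065  0.     0.166]
0.006294308936223495 [-0.42  0.36 -0.61 -3.14 -0.    0.98] [ 0.004  0.01  -0.    -0.093 -0.    -0.062]
0.01594536565266768 [ 0.09  0.36 -0.63  0.15 -0.03 -2.74] [ 0.003 -0.015  0.005  0.065  0.     0.166]
0.01594536552195585 [ 0.09  0.36 -0.63  0.15 -0.03 -2.74] [ 0.003 -0.015  0.005  0.065  0.     0.166]
```

```bash
cat >> h.py <<'E'
def knobpose(q,sgn,a,back=0,c=None,h=31):
    R=knobR(q,sgn)@Ro.from_rotvec([0,0,a]).as_matrix();G=j2w(foot(v[3] if c is None else c)+h*AX)
    return G+R[:,1]*(19-back),R
E
python3 - <<'E'
from ikk import *
from h import *
S=[[.1,.3,-.6,.3,-.3,-2.5],[-.4,.3,-.6,-3,-.3,1],[0,.3,-.3,0,-.8,-1],[0,.3,-.3,0,-.8,1.5],[-.4,.3,-.6,-3,-.3,-1.5]]
for sg in(1,-1):
  for q in(0,.4,.8,1.1):
    for a in(-.6,-.45,-.3,-.15,.15,.3,.45,.6):
        r=ik(*knobpose(q,sg,a),S)
        if r:print(sg,q,a,'toolY',knobpose(q,sg,a)[1][:,1].round(2),[x.round(2).tolist() for x in r])
E
```

```text
1 0 0.3 toolY [ 0.41  0.12 -0.91] [[0.05, 0.38, -0.38, -0.25, -0.39, -2.32]]
1 0 0.45 toolY [ 0.31  0.23 -0.92] [[-0.03, 0.42, -0.23, -0.42, -0.64, -2.11]]
1 0 0.6 toolY [ 0.22  0.35 -0.91] [[-0.1, 0.47, -0.12, -0.5, -0.85, -2.01]]
1 0.4 -0.6 toolY [ 0.84 -0.39 -0.37] [[-0.42, 0.57, -0.93, -3.16, -1.12, 1.36]]
1 0.4 -0.45 toolY [ 0.8  -0.33 -0.5 ] [[-0.44, 0.48, -0.85, -3.09, -0.8, 1.33]]
1 0.4 -0.3 toolY [ 0.73 -0.27 -0.62] [[-0.46, 0.41, -0.73, -2.96, -0.47, 1.22]]
1 0.4 0.3 toolY [ 0.33  0.03 -0.94] [[0.11, 0.39, -0.44, 0.02, -0.4, -2.23]]
1 0.4 0.45 toolY [ 0.21  0.11 -0.97] [[0.06, 0.43, -0.27, -0.15, -0.65, -2.04]]
1 0.4 0.6 toolY [ 0.08  0.18 -0.98] [[0.01, 0.49, -0.14, -0.23, -0.88, -1.95]]
1 0.8 -0.6 toolY [ 0.92 -0.18 -0.35] [[-0.56, 0.57, -0.81, -2.73, -1.03, 1.52]]
1 0.8 -0.45 toolY [ 0.86 -0.17 -0.49] [[-0.53, 0.47, -0.73, -2.69, -0.71, 1.42]]
1 0.8 -0.3 toolY [ 0.77 -0.16 -0.61] [[-0.47, 0.39, -0.58, -2.51, -0.36, 1.17]]
1 0.8 0.3 toolY [ 0.3  -0.08 -0.95] [[0.14, 0.39, -0.55, 0.35, -0.37, -2.2]]
1 0.8 0.45 toolY [ 0.15 -0.06 -0.99] [[0.14, 0.44, -0.36, 0.13, -0.64, -1.
[... 1528 characters left out ...]
.77 -0.16 -0.61] [[-0.47, 0.39, -0.57, -2.49, -0.35, -1.99]]
-1 0.8 0.45 toolY [ 0.86 -0.17 -0.49] [[-0.53, 0.47, -0.72, -2.68, -0.71, -1.73]]
-1 0.8 0.6 toolY [ 0.92 -0.18 -0.35] [[-0.57, 0.57, -0.8, -2.73, -1.03, -1.62]]
-1 1.1 -0.6 toolY [-0.   -0.2  -0.98] [[0.18, 0.49, -0.31, 0.26, -0.83, 1.27]]
-1 1.1 -0.45 toolY [ 0.14 -0.19 -0.97] [[0.18, 0.44, -0.45, 0.37, -0.6, 1.17]]
-1 1.1 -0.3 toolY [ 0.29 -0.17 -0.94] [[0.14, 0.39, -0.65, 0.68, -0.33, 0.91]]
-1 1.1 0.3 toolY [ 0.78 -0.07 -0.62] [[-0.37, 0.37, -0.43, -2.0, -0.24, -2.27]]
-1 1.1 0.45 toolY [ 0.86 -0.04 -0.5 ] [[-0.53, 0.44, -0.58, -2.34, -0.6, -1.79]]
-1 1.1 0.6 toolY [ 0.93 -0.01 -0.37] [[-0.6, 0.54, -0.66, -2.41, -0.89, -1.62]]
```

```bash
cat >> h.py <<'E'
def rows(poses,start=None):
    # poses: list of (p,R,n rows); prints the increments along the tool's axes
    s=arm.read_state();p0,R0=(s['position'],Ro.from_quat(s['ee_rot']).as_matrix()) if start is None else start
    k=0
    for p,R,n in poses:
        rv=Ro.from_matrix(R0.T@R).as_rotvec()
        d=(p-p0)/n
        if np.linalg.norm(rv)/n<.004: print(k,'-',k+n-1,'each',(R0.T@d).round(1));k+=n
        else:
            for i in range(n):
                Ri=R0@Ro.from_rotvec(rv*i/n).as_matrix();print(k,(Ri.T@d).round(1).tolist(),(rv/n).round(3).tolist());k+=1
        p0,R0=p,R
    print('|step|',np.linalg.norm(d).round(1),np.linalg.norm(rv/n).round(3))
E
python3 - <<'E'
from ikk import *
from h import *
S=[[.05,.4,-.3,-.3,-.5,-2.2],[.15,.4,-.5,.3,-.5,-2.1],[.3,.4,-.5,.3,-.5,-2.1]]
for c in(v[3],10):
  for q in(0,.5,1.1,1.3): print(c,q,[x.round(2).tolist() for x in ik(*knobpose(q,1,.4,0,c,33),S)],[x.round(2).tolist() for x in ik(*knobpose(q,1,.4,70,c,33),S)])
p,R=knobpose(0,1,.4,70,None,33);print(p)
s=arm.read_state();print(s['position'])
rows([(p,R,10)])
E
```

```text
61.85241724565175 0 [[-0.01, 0.4, -0.28, -0.38, -0.56, -2.17]] [[-0.03, 0.29, -0.27, -0.33, -0.68, -2.21]]
61.85241724565175 0.5 [[0.09, 0.41, -0.34, -0.04, -0.57, -2.07]] [[0.09, 0.31, -0.31, -0.04, -0.72, -2.08]]
61.85241724565175 1.1 [[0.18, 0.42, -0.51, 0.44, -0.52, -2.03]] [[0.22, 0.31, -0.44, 0.35, -0.69, -1.96]]
61.85241724565175 1.3 [[0.18, 0.41, -0.59, 0.66, -0.5, -2.06]] [[0.25, 0.31, -0.51, 0.5, -0.67, -1.94]]
10 0 [[0.1, 0.4, -0.3, -0.33, -0.52, -2.3]] [[0.08, 0.29, -0.3, -0.28, -0.64, -2.34]]
10 0.5 [[0.18, 0.42, -0.35, -0.0, -0.56, -2.19]] [[0.18, 0.31, -0.31, -0.0, -0.71, -2.19]]
10 1.1 [[0.26, 0.43, -0.49, 0.45, -0.55, -2.12]] [[0.3, 0.33, -0.42, 0.36, -0.72, -2.05]]
10 1.3 [[0.28, 0.43, -0.56, 0.63, -0.54, -2.12]] [[0.34, 0.33, -0.48, 0.5, -0.71, -2.01]]
[ 589.23255623 -107.97571282  158.84475098]
[ 526.99055965 -104.0650614   290.42344472]
0 [7.0, 10.5, -7.2] [-0.036, 0.03, -0.039]
1 [6.8, 11.1, -6.6] [-0.036, 0.03, -0.039]
2 [6.6, 11.6, -6.0] [-0.036, 0.03, -0.039]
3 [6.3, 12.0, -5.3] [-0.036, 0.03, -0.039]
4 [5.9, 12.4, -4.7] [-0.036, 0.03, -0.039]
5 [5.6, 12.8, -4.1] [-0.036, 0.03, -0.039]
6 [5.2, 13.2, -3.5] [-0.036, 0.03, -0.039]
7 [4.7, 13.5, -2.8] [-0.036, 0.03, -0.039]
8 [4.3, 13.7, -2.2] [-0.036, 0.03, -0.039]
9 [3.8, 14.0, -1.6] [-0.036, 0.03, -0.039]
|step| 14.6 0.061
```

```bash
python3 -m creep '[{"delta_pos":[7,10.5,-7],"rot":[-0.04,0.033,-0.043],"jaw":50},{"delta_pos":[7,11,-6.6],"rot":[-0.04,0.033,-0.043],"jaw":50},{"delta_pos":[7,12,-6],"rot":[-0.04,0.033,-0.043],"jaw":50},{"delta_pos":[7,13,-5],"rot":[-0.04,0.033,-0.043],"jaw":50},{"delta_pos":[6,13,-5],"rot":[-0.04,0.033,-0.043],"jaw":50},{"delta_pos":[6,14,-4],"rot":[-0.04,0.033,-0.043],"jaw":50},{"delta_pos":[6,14,-4],"rot":[-0.04,0.033,-0.043],"jaw":50},{"delta_pos":[5,15,-3],"rot":[-0.04,0.033,-0.043],"jaw":50},{"delta_pos":[5,20,-2],"rot":[-0.04,0.033,-0.043],"jaw":50},{"delta_pos":[0,0,0],"rot":[0,0,0],"jaw":50}]'; python3 - <<'E'
from h import *
s=arm.read_state();print(np.round(s['joints'],2));p,R=knobpose(0,1,.4,70,None,33);plan(p,R)
p,R=knobpose(0,1,.4,0,None,33);plan(p,R)
E
```

```text
clock: 5.37
position: [587.8, -106.5, 158.2]
ee_rot: [-0.51, 0.215, -0.373, 0.744]
contact_force: [-1.3, -0.5, -0.8]
gripper_width: 50.5
[-0.03  0.29 -0.27 -0.34 -0.69 -2.19]
 clock 5.37 rotvec(tool) [ 0.005  0.007 -0.01 ] |rot| 0.013 shift in present axes [ 2.1 -0.4  0.4] in goal axes [ 2.1 -0.3  0.4] F [-1.3 -0.5 -0.8] w 50.5
 clock 5.37 rotvec(tool) [ 0.005  0.007 -0.01 ] |rot| 0.013 shift in present axes [ 2.8 69.6  0.7] in goal axes [ 2.1 69.7  0.4] F [-1.3 -0.5 -0.8] w 50.5
```

```bash
python3 -m creep '[{"delta_pos":[0.5,10,0.1],"rot":[0,0,0],"jaw":50},{"delta_pos":[0.5,10,0.1],"rot":[0,0,0],"jaw":50},{"delta_pos":[0.5,10,0.1],"rot":[0,0,0],"jaw":50},{"delta_pos":[0.5,10,0],"rot":[0,0,0],"jaw":50},{"delta_pos":[0,0,0],"rot":[0.005,0.007,-0.01],"jaw":50},{"delta_pos":[0,0,0],"rot":[0,0,0],"jaw":50},{"delta_pos":[0,0,0],"rot":[0,0,0],"jaw":50},{"delta_pos":[0,0,0],"rot":[0,0,0],"jaw":50},{"delta_pos":[0,0,0],"rot":[0,0,0],"jaw":50},{"delta_pos":[0,0,0],"rot":[0,0,0],"jaw":50}]'; python3 - <<'E'
from h import *
p,R=knobpose(0,1,.4,0,None,33);plan(p,R)
o=[]
for n,(x0,y0,w,h) in(('top',(295,105,70,70)),('side',(175,140,60,60))):
    im=arm.get_image(n)[:,:,::-1];c=cv2.resize(im[y0:y0+h,x0:x0+w],(400,400),interpolation=cv2.INTER_CUBIC);c=np.clip(c*2.,0,255).astype(np.uint8);k=400/w
    W,N=wing(0);P=[proj(n,j2w(foot(v[3])+38*AX+a*22*W+b*6*N)) for a,b in((1,1),(1,-1),(-1,-1),(-1,1))]
    cv2.polylines(c,[np.int32((np.array(P)+.5-[x0,y0])*k)],True,(0,255,0),1)
    u=(proj(n,arm.read_state()['position'])+.5-[x0,y0])*k;cv2.circle(c,np.int32(u).tolist(),4,(0,0,255),1);o.append(c)
cv2.imwrite('pics/c4.png',np.hstack(o))
E
```

```text
clock: 6.2
position: [604.5, -103.4, 125.3]
ee_rot: [-0.506, 0.213, -0.382, 0.743]
contact_force: [0.2, -0.0, 0.3]
gripper_width: 50.1
 clock 6.2 rotvec(tool) [-0.006 -0.003  0.004] |rot| 0.008 shift in present axes [-3.8 33.  -0.6] in goal axes [-3.6 33.  -0.4] F [ 0.2 -0.   0.3] w 50.1
```

View pics/c4.png

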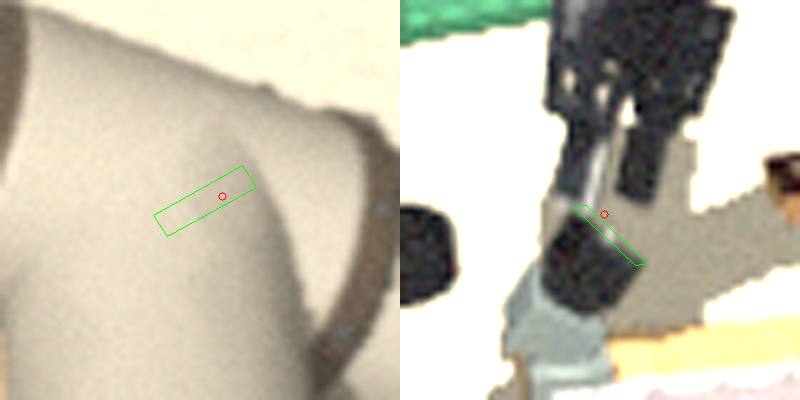

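The side view shows the fingers straddling the wing; the wing's top edge runs (570,212)–(645,262), within about 2 mm of the prediction. Go in, then close.

```bash
python3 -m creep '[{"delta_pos":[-1,8,0],"rot":[0,0,0],"jaw":50},{"delta_pos":[-1,8,-0.4],"rot":[0,0,0],"jaw":50},{"delta_pos":[-1,8,0],"rot":[0,0,0],"jaw":50},{"delta_pos":[-0.5,8,0],"rot":[0,0,0],"jaw":50},{"delta_pos":[0,0,0],"rot":[0,0,0],"jaw":50},{"delta_pos":[0,0,0],"rot":[0,0,0],"jaw":30},{"delta_pos":[0,0,0],"rot":[0,0,0],"jaw":20},{"delta_pos":[0,0,0],"rot":[0,0,0],"jaw":5},{"delta_pos":[0,0,0],"rot":[0,0,0],"jaw":5},{"delta_pos":[0,0,0],"rot":[0,0,0],"jaw":5}]'; python3 - <<'E'
from h import *
p,R=knobpose(0,1,.4,0,None,33);plan(p,R);s=arm.read_state();print((R.T@s['contact_force']).round(1),s['wrist_torque'])
E
```

```text
clock: 7.13
position: [614.8, -94.7, 96.6]
ee_rot: [-0.506, 0.212, -0.383, 0.743]
contact_force: [3.4, 0.6, 2.4]
gripper_width: 10.4
 clock 7.13 rotvec(tool) [-0.008 -0.002  0.007] |rot| 0.011 shift in present axes [-1.3  1.4 -1.6] in goal axes [-1.3  1.4 -1.5] F [3.4 0.6 2.4] w 10.4
[ 1.7 -0.9  3.7] [-0.32295706 -0.19715304 -0.16278115]
```

```bash
cat > turn.py <<'E'
import sys
from h import *
def turn(total,n,shift=(0,0,0)):
    s=arm.read_state();R0=Ro.from_quat(s['ee_rot']).as_matrix();G=s['position']-19*R0[:,1];a=RJ@AX
    print('w',s['gripper_width'])
    # knob axis goes through G
    P=[]
    for k in(1,2,3):
        r=Ro.from_rotvec(a*total*k/3).as_matrix();P.append((G+r@(s['position']-G),r@R0,n//3))
    rows(P)
if __name__=='__main__':turn(float(sys.argv[1]),int(sys.argv[2]))
E
python3 turn.py 1.2 15
```

```text
w 10.365096712252736
0 [0.1, -0.0, -0.6] [-0.031, -0.074, 0.001]
1 [0.1, -0.0, -0.6] [-0.031, -0.074, 0.001]
2 [0.0, -0.0, -0.6] [-0.031, -0.074, 0.001]
3 [-0.0, 0.0, -0.6] [-0.031, -0.074, 0.001]
4 [-0.1, 0.0, -0.6] [-0.031, -0.074, 0.001]
5 [0.1, -0.0, -0.6] [-0.031, -0.074, 0.001]
6 [0.1, -0.0, -0.6] [-0.031, -0.074, 0.001]
7 [0.0, -0.0, -0.6] [-0.031, -0.074, 0.001]
8 [-0.0, 0.0, -0.6] [-0.031, -0.074, 0.001]
9 [-0.1, 0.0, -0.6] [-0.031, -0.074, 0.001]
10 [0.1, -0.0, -0.6] [-0.031, -0.074, 0.001]
11 [0.1, -0.0, -0.6] [-0.031, -0.074, 0.001]
12 [0.0, -0.0, -0.6] [-0.031, -0.074, 0.001]
13 [-0.0, 0.0, -0.6] [-0.031, -0.074, 0.001]
14 [-0.1, 0.0, -0.6] [-0.031, -0.074, 0.001]
|step| 0.6 0.08
```

```bash
python3 -m creep '[{"delta_pos":[0,0,-0.6],"rot":[-0.031,-0.074,0.001],"jaw":5},{"delta_pos":[0,0,-0.6],"rot":[-0.031,-0.074,0.001],"jaw":5},{"delta_pos":[0,0,-0.6],"rot":[-0.031,-0.074,0.001],"jaw":5},{"delta_pos":[0,0,-0.6],"rot":[-0.031,-0.074,0.001],"jaw":5},{"delta_pos":[0,0,-0.6],"rot":[-0.031,-0.074,0.001],"jaw":5},{"delta_pos":[0,0,-0.6],"rot":[-0.031,-0.074,0.001],"jaw":5},{"delta_pos":[0,0,-0.6],"rot":[-0.031,-0.074,0.001],"jaw":5},{"delta_pos":[0,0,-0.6],"rot":[-0.031,-0.074,0.001],"jaw":5},{"delta_pos":[0,0,0],"rot":[0,0,0],"jaw":5},{"delta_pos":[0,0,0],"rot":[0,0,0],"jaw":5}]'; python3 - <<'E'
from h import *
s=arm.read_state();R=Ro.from_quat(s['ee_rot']).as_matrix();print('F tool',(R.T@s['contact_force']).round(1),'M tool',(R.T@s['wrist_torque']).round(2),'M about knob',s['wrist_torque']@(RJ@AX),np.round(s['joints'],2))
im=arm.get_image('side')[:,:,::-1];cv2.imwrite('pics/c5.png',np.clip(cv2.resize(im[130:210,160:260],(600,480),interpolation=cv2.INTER_CUBIC)*2.,0,255).astype(np.uint8))
E
```

```text
clock: 7.97
position: [613.1, -97.7, 95.8]
ee_rot: [-0.681, 0.033, -0.188, 0.707]
contact_force: [4.2, 0.3, 4.9]
gripper_width: 10.6
F tool [ 4.8 -3.8  1.9] M tool [ 0.36  0.01 -1.02] M about knob -0.15359670044337137 [ 0.11  0.41 -0.36  0.04 -0.57 -2.03]
```

View pics/c5.png

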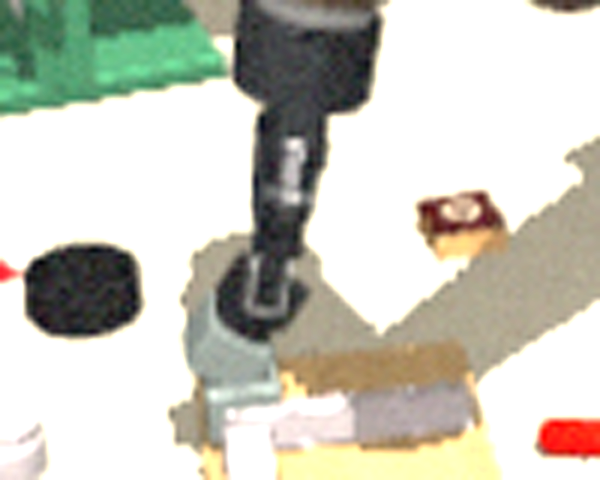

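The fingers hold the wing, which has turned; it is now nearly edge-on at (265,300). Continue to about 1.1 rad, then let go and back off.

```bash
python3 -m creep '[{"delta_pos":[0,0,-0.6],"rot":[-0.031,-0.074,0.001],"jaw":5},{"delta_pos":[0,0,-0.6],"rot":[-0.031,-0.074,0.001],"jaw":5},{"delta_pos":[0,0,-0.6],"rot":[-0.031,-0.074,0.001],"jaw":5},{"delta_pos":[0,0,-0.6],"rot":[-0.031,-0.074,0.001],"jaw":5},{"delta_pos":[0,0,-0.6],"rot":[-0.031,-0.074,0.001],"jaw":5},{"delta_pos":[0,0,-0.6],"rot":[-0.031,-0.074,0.001],"jaw":5},{"delta_pos":[0,0,0],"rot":[0,0,0],"jaw":5},{"delta_pos":[0,0,0],"rot":[0,0,0],"jaw":5},{"delta_pos":[0,0,0],"rot":[0,0,0],"jaw":5},{"delta_pos":[0,0,0],"rot":[0,0,0],"jaw":5}]'; python3 - <<'E'
from h import *
s=arm.read_state();R=Ro.from_quat(s['ee_rot']).as_matrix();print('F tool',(R.T@s['contact_force']).round(1),'M about knob',s['wrist_torque']@(RJ@AX),np.round(s['joints'],2))
np.savez('rel.npz',p=s['position'],q=s['ee_rot'])
for q in(1,1.1,1.2):p,R=knobpose(q,1,.4,0,None,33);plan(p,R,q)
E
```

```text
clock: 8.85
position: [612.4, -101.4, 96.0]
ee_rot: [0.767, 0.104, 0.028, -0.632]
contact_force: [2.9, 0.6, 5.5]
gripper_width: 10.8
F tool [ 3.9 -4.9 -0.7] M about knob -0.030746954975396285 [ 0.18  0.42 -0.5   0.43 -0.53 -2.  ]
1 clock 8.85 rotvec(tool) [0.038 0.111 0.   ] |rot| 0.118 shift in present axes [-2.2  1.8  1.3] in goal axes [-2.3  1.8  1. ] F [2.9 0.6 5.5] w 10.8
1.1 clock 8.85 rotvec(tool) [-0.001  0.019  0.001] |rot| 0.019 shift in present axes [-2.2  1.8  0.6] in goal axes [-2.2  1.8  0.5] F [2.9 0.6 5.5] w 10.8
1.2 clock 8.85 rotvec(tool) [-0.04  -0.073  0.001] |rot| 0.083 shift in present axes [-2.2  1.8 -0.1] in goal axes [-2.2  1.8  0.1] F [2.9 0.6 5.5] w 10.8
```

```bash
cat >> h.py <<'E'
def down(p,ang):  # tool down, jaw z at world angle ang
    z=np.array([np.cos(ang),np.sin(ang),0]);y=np.array([0,0,-1.]);return np.array(p,float),np.c_[np.cross(y,z),y,z]
E
python3 - <<'E'
from ikk import *
from h import *
S=[[.8,.3,-.3,j4,-1,j6] for j4 in(0,-1,1) for j6 in(-2,-1,0,1,2)]
for o in(0,np.pi):
    print(o,[x.round(2).tolist() for x in ik(*down([411.6,326,100],.666+o),S)],[x.round(2).tolist() for x in ik(*down(j2w([-25,59,60]),v[2]+o),S)])
s=arm.read_state();R0=Ro.from_quat(s['ee_rot']).as_matrix();p1=s['position']-R0[:,1]*90
for o in(0,np.pi): print(Ro.from_matrix(R0.T@down([0,0,0],.666+o)[1]).as_rotvec())
E
```

```text
0 [[0.98, 0.36, -0.41, -0.0, -0.81, 2.83]] [[0.34, 0.48, -0.32, -0.0, -0.77, 2.58]]
3.141592653589793 [[0.98, 0.35, -0.41, 0.0, -0.8, -0.31]] [[0.34, 0.48, -0.32, 0.0, -0.77, -0.56]]
[0.09465255 1.00698277 0.26319233]
[ 0.30652351 -2.11330008 -0.11023586]
```

```bash
python3 - <<'E'
from h import *
s=arm.read_state();R0=Ro.from_quat(s['ee_rot']).as_matrix();p1=s['position']-R0[:,1]*88
p2,R2=down([411.6,326,110],.666+np.pi)
rows([(p1,R0,4),(p2,R2,18)])
E
```

```text
0 - 3 each [  0. -22.  -0.]
4 [-7.8, -2.3, 24.0] [0.017, -0.117, -0.006]
5 [-4.9, -1.9, 24.8] [0.017, -0.117, -0.006]
6 [-2.0, -1.5, 25.2] [0.017, -0.117, -0.006]
7 [1.0, -1.1, 25.3] [0.017, -0.117, -0.006]
8 [4.0, -0.6, 25.0] [0.017, -0.117, -0.006]
9 [6.9, -0.2, 24.4] [0.017, -0.117, -0.006]
10 [9.7, 0.3, 23.4] [0.017, -0.117, -0.006]
11 [12.4, 0.7, 22.1] [0.017, -0.117, -0.006]
12 [14.9, 1.2, 20.5] [0.017, -0.117, -0.006]
13 [17.1, 1.6, 18.6] [0.017, -0.117, -0.006]
14 [19.2, 2.0, 16.4] [0.017, -0.117, -0.006]
15 [21.0, 2.4, 14.0] [0.017, -0.117, -0.006]
16 [22.5, 2.8, 11.4] [0.017, -0.117, -0.006]
17 [23.6, 3.1, 8.7] [0.017, -0.117, -0.006]
18 [24.4, 3.3, 5.8] [0.017, -0.117, -0.006]
19 [24.9, 3.6, 2.8] [0.017, -0.117, -0.006]
20 [25.1, 3.7, -0.2] [0.017, -0.117, -0.006]
21 [24.9, 3.9, -3.2] [0.017, -0.117, -0.006]
|step| 25.4 0.119
```

```bash
python3 -m creep '[{"delta_pos":[0,0,0],"rot":[0,0,0],"jaw":36},{"delta_pos":[0,0,0],"rot":[0,0,0],"jaw":36},{"delta_pos":[0,0,0],"rot":[0,0,0],"jaw":36},{"delta_pos":[0,-22,0],"rot":[0,0,0],"jaw":36},{"delta_pos":[0,-22,0],"rot":[0,0,0],"jaw":36},{"delta_pos":[0,-22,0],"rot":[0,0,0],"jaw":36},{"delta_pos":[0,-22,0],"rot":[0,0,0],"jaw":50},{"delta_pos":[-7.8,-2.3,24],"rot":[0.017,-0.117,-0.006],"jaw":84},{"delta_pos":[-4.9,-1.9,24.8],"rot":[0.017,-0.117,-0.006],"jaw":84},{"delta_pos":[-2,-1.5,25.2],"rot":[0.017,-0.117,-0.006],"jaw":84}]' && python3 -m creep '[{"delta_pos":[1,-1.1,25.3],"rot":[0.017,-0.117,-0.006],"jaw":84},{"delta_pos":[4,-0.6,25],"rot":[0.017,-0.117,-0.006],"jaw":84},{"delta_pos":[6.9,-0.2,24.4],"rot":[0.017,-0.117,-0.006],"jaw":84},{"delta_pos":[9.7,0.3,23.4],"rot":[0.017,-0.117,-0.006],"jaw":84},{"delta_pos":[12.4,0.7,22.1],"rot":[0.017,-0.117,-0.006],"jaw":84},{"delta_pos":[14.9,1.2,20.5],"rot":[0.017,-0.117,-0.006],"jaw":84},{"delta_pos":[17.1,1.6,18.6],"rot":[0.017,-0.117,-0.006],"jaw":84},{"delta_pos":[19.2,2,16.4],"rot":[0.017,-0.117,-0.006],"jaw":84},{"delta_pos":[21,2.4,14],"rot":[0.017,-0.117,-0.006],"jaw":84},{"delta_pos":[22.5,2.8,11.4],"rot":[0.017,-0.117,-0.006],"jaw":84}]' ; python3 - <<'E'
from h import *
p,R=down([411.6,326,110],.666+np.pi);rows([(p,R,6)])
# re-measure block (arm may hide it)
for n in('top','side'):
    arm.get_image(n)
    print(n,[(np.round(d['location'],1).tolist(),round(d['p'],2)) for d in arm.find_in(n,'block')])
print(proj('side',[411.6,326,22]))
E
```

```text
clock: 9.68
position: [560.8, -17.2, 166.3]
ee_rot: [0.743, 0.218, -0.108, -0.624]
contact_force: [1.1, 0.9, -1.3]
gripper_width: 82.2
clock: 10.52
position: [459.6, 211.6, 127.0]
ee_rot: [0.501, 0.537, -0.5, -0.459]
contact_force: [1.4, -0.2, -0.9]
gripper_width: 84.0
0 [19.7, 2.2, 6.7] [0.012, -0.098, -0.005]
1 [20.2, 2.3, 4.7] [0.012, -0.098, -0.005]
2 [20.6, 2.5, 2.7] [0.012, -0.098, -0.005]
3 [20.7, 2.6, 0.6] [0.012, -0.098, -0.005]
4 [20.6, 2.7, -1.4] [0.012, -0.098, -0.005]
5 [20.4, 2.8, -3.5] [0.012, -0.098, -0.005]
|step| 20.9 0.099
top [([197.8, 261.5], 0.92), ([123.9, 172.3], 0.86)]
side [([324.3, 269.5], 0.84), ([388.6, 280.9], 0.82), ([346.3, 235.6], 0.73), ([308.9, 313.3], 0.63)]
[323.49929741 263.02703933]
```

```bash
python3 -m creep '[{"delta_pos":[19.7,2.2,6.7],"rot":[0.012,-0.098,-0.005],"jaw":85},{"delta_pos":[20.2,2.3,4.7],"rot":[0.012,-0.098,-0.005],"jaw":85},{"delta_pos":[20.6,2.5,2.7],"rot":[0.012,-0.098,-0.005],"jaw":85},{"delta_pos":[20.7,2.6,0.6],"rot":[0.012,-0.098,-0.005],"jaw":85},{"delta_pos":[20.6,2.7,-1.4],"rot":[0.012,-0.098,-0.005],"jaw":85},{"delta_pos":[20.4,2.8,-3.5],"rot":[0.012,-0.098,-0.005],"jaw":85},{"delta_pos":[0,0,0],"rot":[0,0,0],"jaw":85},{"delta_pos":[0,0,0],"rot":[0,0,0],"jaw":85},{"delta_pos":[0,0,0],"rot":[0,0,0],"jaw":85},{"delta_pos":[0,0,0],"rot":[0,0,0],"jaw":85}]' ; python3 - <<'E'
from h import *
p,R=down([411.6,326,40],.666+np.pi);plan(p,R)
im=arm.get_image('side')[:,:,::-1];x0,y0,w,h=270,200,110,90;c=np.clip(cv2.resize(im[y0:y0+h,x0:x0+w],(770,630),interpolation=cv2.INTER_CUBIC)*1.3,0,255).astype(np.uint8)
s=arm.read_state();R=Ro.from_quat(s['ee_rot']).as_matrix()
for z in(22,):
  for k in(-42,42):
    u=(proj('side',[*(s['position']+R[:,2]*k)[:2],z])+.5-[x0,y0])*7;cv2.circle(c,np.int32(u).tolist(),4,(255,0,255),2)
cv2.imwrite('pics/c6.png',c[:600])
E
```

```text
clock: 11.55
position: [414.3, 325.1, 111.1]
ee_rot: [0.313, 0.636, -0.633, -0.31]
contact_force: [-0.4, -0.2, 0.3]
gripper_width: 85.0
 clock 11.55 rotvec(tool) [ 0.006 -0.007 -0.002] |rot| 0.01 shift in present axes [ 2.5 71.1  2. ] in goal axes [ 2.4 71.1  1.6] F [-0.4 -0.2  0.3] w 85.0
```

View pics/c6.png

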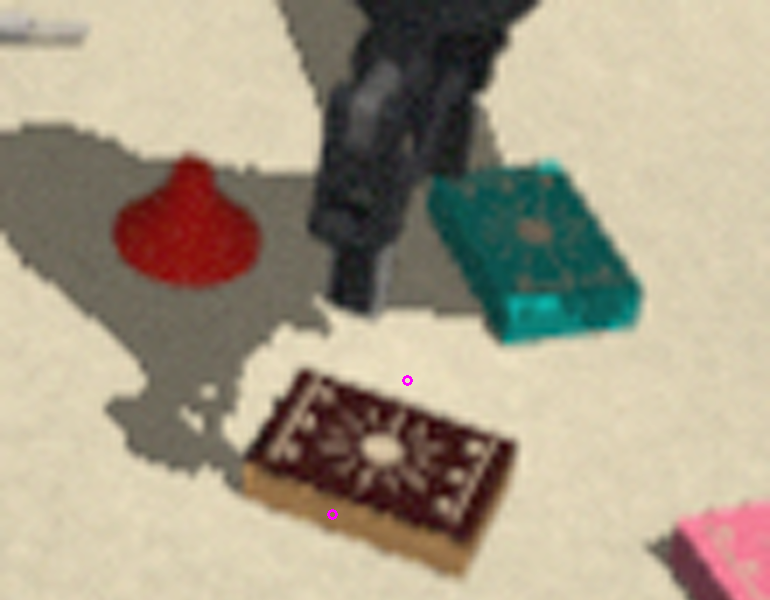

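The block is centred at crop (382,450). The marked finger spots (332,514) and (407,380) straddle its long sides, so I go down and grip.

```bash
python3 -m creep '[{"delta_pos":[1.5,20,0.7],"rot":[0.006,-0.007,-0.002],"jaw":85},{"delta_pos":[1,20,0.7],"rot":[0,0,0],"jaw":85},{"delta_pos":[0,20,0],"rot":[0,0,0],"jaw":85},{"delta_pos":[0,20,0],"rot":[0,0,0],"jaw":85},{"delta_pos":[0,15,0],"rot":[0,0,0],"jaw":85},{"delta_pos":[0,7,0],"rot":[0,0,0],"jaw":85},{"delta_pos":[0,5,0],"rot":[0,0,0],"jaw":85},{"delta_pos":[0,0,0],"rot":[0,0,0],"jaw":50},{"delta_pos":[0,0,0],"rot":[0,0,0],"jaw":50},{"delta_pos":[0,0,0],"rot":[0,0,0],"jaw":50}]' ; python3 - <<'E'
from h import *
s=arm.read_state();print(s['position'],s['contact_force'],s['gripper_width'])
E
```

```text
clock: 12.43
position: [412.5, 328.6, 5.7]
ee_rot: [0.309, 0.637, -0.635, -0.308]
contact_force: [-0.2, -0.2, -0.6]
gripper_width: 58.6
[412.48021959 328.55354954   5.66001926] [-0.24035584 -0.23049645 -0.55437075] 58.58371482696092
```

```bash
python3 - <<'E'
from h import *
s=arm.read_state();R0=Ro.from_quat(s['ee_rot']).as_matrix();p1=s['position']+[0,0,80]
p2,R2=down([*j2w([-25,56,0])[:2],85.7],v[2]+np.pi);print(p2)
rows([(p1,R0,4),(p2,R2,14)])
E
```

```text
[576.5015159   32.55951244  85.7       ]
0 - 3 each [  0.  -20.   -0.1]
4 [-23.9, -0.0, 3.9] [0.0, 0.063, 0.0]
5 [-24.1, -0.0, 2.4] [0.0, 0.063, 0.0]
6 [-24.2, -0.0, 0.9] [0.0, 0.063, 0.0]
7 [-24.2, -0.0, -0.7] [0.0, 0.063, 0.0]
8 [-24.1, -0.0, -2.2] [0.0, 0.063, 0.0]
9 [-23.9, -0.0, -3.7] [0.0, 0.063, 0.0]
10 [-23.6, -0.0, -5.2] [0.0, 0.063, 0.0]
11 [-23.2, -0.0, -6.7] [0.0, 0.063, 0.0]
12 [-22.7, -0.0, -8.2] [0.0, 0.063, 0.0]
13 [-22.2, -0.0, -9.6] [0.0, 0.063, 0.0]
14 [-21.5, -0.0, -11.0] [0.0, 0.063, 0.0]
15 [-20.8, -0.0, -12.3] [0.0, 0.063, 0.0]
16 [-20.0, -0.0, -13.6] [0.0, 0.063, 0.0]
17 [-19.1, -0.0, -14.9] [0.0, 0.063, 0.0]
|step| 24.2 0.063
```

```bash
python3 -m creep '[{"delta_pos":[0,-8,0],"rot":[0,0,0],"jaw":50},{"delta_pos":[0,-22,0],"rot":[0,0,0],"jaw":50},{"delta_pos":[0,-25,0],"rot":[0,0,0],"jaw":50},{"delta_pos":[0,-25,0],"rot":[0,0,0],"jaw":50},{"delta_pos":[-23.9,0,3.9],"rot":[0,0.063,0],"jaw":50},{"delta_pos":[-24.1,0,2.4],"rot":[0,0.063,0],"jaw":50},{"delta_pos":[-24.2,0,0.9],"rot":[0,0.063,0],"jaw":50},{"delta_pos":[-24.2,0,-0.7],"rot":[0,0.063,0],"jaw":50},{"delta_pos":[-24.1,0,-2.2],"rot":[0,0.063,0],"jaw":50},{"delta_pos":[-23.9,0,-3.7],"rot":[0,0.063,0],"jaw":50}]' && python3 -m creep '[{"delta_pos":[-23.6,0,-5.2],"rot":[0,0.063,0],"jaw":50},{"delta_pos":[-23.2,0,-6.7],"rot":[0,0.063,0],"jaw":50},{"delta_pos":[-22.7,0,-8.2],"rot":[0,0.063,0],"jaw":50},{"delta_pos":[-22.2,0,-9.6],"rot":[0,0.063,0],"jaw":50},{"delta_pos":[-21.5,0,-11],"rot":[0,0.063,0],"jaw":50},{"delta_pos":[-20.8,0,-12.3],"rot":[0,0.063,0],"jaw":50},{"delta_pos":[-20,0,-13.6],"rot":[0,0.063,0],"jaw":50},{"delta_pos":[-19.1,0,-14.9],"rot":[0,0.063,0],"jaw":50},{"delta_pos":[0,0,0],"rot":[0,0,0],"jaw":50},{"delta_pos":[0,0,0],"rot":[0,0,0],"jaw":50}]'; python3 - <<'E'
from h import *
p,R=down([*j2w([-25,56,0])[:2],25],v[2]+np.pi);plan(p,R);s=arm.read_state();print(RJ.T@(s['position']-[v[0],v[1],0]))
o=[]
for n,(x0,y0,w,h) in(('top',(235,100,130,100)),('side',(170,140,110,110))):
    im=arm.get_image(n)[:,:,::-1];o.append(np.clip(cv2.resize(im[y0:y0+h,x0:x0+w],(400,400*h//w),interpolation=cv2.INTER_CUBIC)*1.5,0,255).astype(np.uint8))
o[0]=cv2.copyMakeBorder(o[0],0,o[1].shape[0]-o[0].shape[0],0,0,cv2.BORDER_CONSTANT);cv2.imwrite('pics/c7.png',np.hstack(o))
E
```

```text
clock: 13.27
position: [482.7, 199.8, 85.4]
ee_rot: [0.423, 0.567, -0.566, -0.423]
contact_force: [0.8, 0.2, -0.8]
gripper_width: 58.9
clock: 14.1
position: [576.9, 31.0, 84.9]
ee_rot: [0.551, 0.444, -0.443, -0.551]
contact_force: [0.5, -0.3, -1.2]
gripper_width: 58.5
 clock 14.1 rotvec(tool) [0.001 0.004 0.001] |rot| 0.004 shift in present axes [ 1.4 59.9  0.7] in goal axes [ 1.5 59.9  0.7] F [ 0.5 -0.3 -1.2] w 58.5
[-24.31212194  54.52948965  84.85271526]
```

View pics/c7.png

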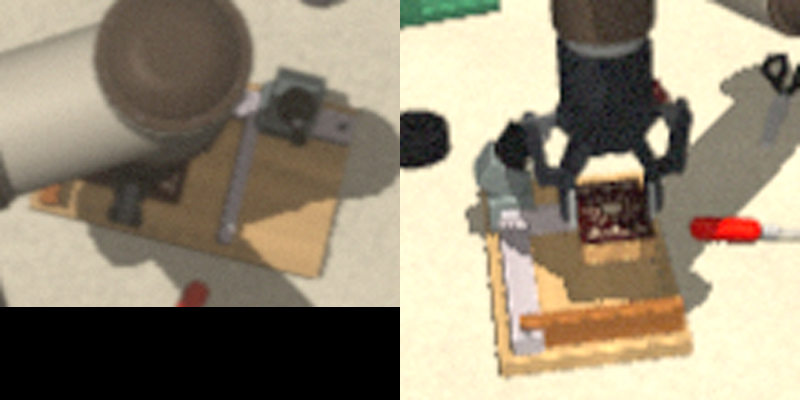

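The side view shows the block held level above the bed at (613,210), clear of fence and knob. Lower it.

```bash
python3 -m creep '[{"delta_pos":[0.4,10,0.3],"rot":[0,0.004,0],"jaw":50},{"delta_pos":[0,12,0],"rot":[0,0,0],"jaw":50},{"delta_pos":[0,12,0],"rot":[0,0,0],"jaw":50},{"delta_pos":[0,12,0],"rot":[0,0,0],"jaw":50},{"delta_pos":[0,8,0],"rot":[0,0,0],"jaw":50},{"delta_pos":[0,4,0],"rot":[0,0,0],"jaw":50},{"delta_pos":[0,2,0],"rot":[0,0,0],"jaw":50},{"delta_pos":[0,1,0],"rot":[0,0,0],"jaw":50},{"delta_pos":[0,0,0],"rot":[0,0,0],"jaw":50},{"delta_pos":[0,0,0],"rot":[0,0,0],"jaw":50}]'
```

```text
clock: 15.03
position: [577.0, 32.8, 23.6]
ee_rot: [0.552, 0.444, -0.442, -0.551]
contact_force: [0.4, -0.3, -0.1]
gripper_width: 58.2
```

```bash
python3 -m creep '[{"delta_pos":[0,0.7,0],"rot":[0,0,0],"jaw":50},{"delta_pos":[0,0.5,0],"rot":[0,0,0],"jaw":50},{"delta_pos":[0,0,0],"rot":[0,0,0],"jaw":64},{"delta_pos":[0,0,0],"rot":[0,0,0],"jaw":76},{"delta_pos":[0,0,0],"rot":[0,0,0],"jaw":76},{"delta_pos":[0,0,0],"rot":[0,0,0],"jaw":76},{"delta_pos":[0,-15,0],"rot":[0,0,0],"jaw":76},{"delta_pos":[0,-35,0],"rot":[0,0,0],"jaw":76},{"delta_pos":[0,-40,0],"rot":[0,0,0],"jaw":76},{"delta_pos":[0,-40,0],"rot":[0,0,0],"jaw":76}]'
python3 - <<'E'
from h import *
z=np.load('rel.npz');R=Ro.from_quat(z['q']).as_matrix();p=z['p']-R[:,1]*80
s=arm.read_state();R0=Ro.from_quat(s['ee_rot']).as_matrix();print(s['position'],Ro.from_matrix(R0.T@R).as_rotvec(),np.round(s['joints'],2))
rows([(p,R,20)])
E
```

```text
clock: 15.87
position: [575.7, 32.1, 152.7]
ee_rot: [-0.551, -0.442, 0.443, 0.552]
contact_force: [1.7, 0.0, 0.1]
gripper_width: 76.3
[575.71956621  32.13216214 152.65211447] [-0.28550959  1.23693058 -0.02938983] [ 0.34  0.37 -0.22 -0.   -0.98 -0.55]
0 [-5.6, -1.0, -2.3] [-0.014, 0.062, -0.001]
1 [-5.4, -1.0, -2.7] [-0.014, 0.062, -0.001]
2 [-5.3, -1.0, -3.0] [-0.014, 0.062, -0.001]
3 [-5.1, -0.9, -3.3] [-0.014, 0.062, -0.001]
4 [-4.8, -0.9, -3.7] [-0.014, 0.062, -0.001]
5 [-4.6, -0.8, -4.0] [-0.014, 0.062, -0.001]
6 [-4.4, -0.8, -4.3] [-0.014, 0.062, -0.001]
7 [-4.1, -0.7, -4.5] [-0.014, 0.062, -0.001]
8 [-3.8, -0.7, -4.8] [-0.014, 0.062, -0.001]
9 [-3.5, -0.6, -5.0] [-0.014, 0.062, -0.001]
10 [-3.2, -0.5, -5.2] [-0.014, 0.062, -0.001]
11 [-2.8, -0.5, -5.4] [-0.014, 0.062, -0.001]
12 [-2.5, -0.4, -5.6] [-0.014, 0.062, -0.001]
13 [-2.1, -0.3, -5.7] [-0.014, 0.062, -0.001]
14 [-1.8, -0.2, -5.9] [-0.014, 0.062, -0.001]
15 [-1.4, -0.1, -6.0] [-0.014, 0.062, -0.001]
16 [-1.0, -0.1, -6.1] [-0.014, 0.062, -0.001]
17 [-0.7, 0.0, -6.1] [-0.014, 0.062, -0.001]
18 [-0.3, 0.1, -6.1] [-0.014, 0.062, -0.001]
19 [0.1, 0.2, -6.1] [-0.014, 0.062, -0.001]
|step| 6.1 0.063
```

```bash
python3 -m creep '[{"delta_pos":[-11,-2,-5],"rot":[-0.028,0.12,-0.003],"jaw":50},{"delta_pos":[-10.5,-2,-6.3],"rot":[-0.028,0.12,-0.003],"jaw":40},{"delta_pos":[-9.5,-1.7,-7.7],"rot":[-0.028,0.12,-0.003],"jaw":36},{"delta_pos":[-8.5,-1.5,-8.8],"rot":[-0.028,0.12,-0.003],"jaw":36},{"delta_pos":[-7.3,-1.3,-9.8],"rot":[-0.028,0.12,-0.003],"jaw":36},{"delta_pos":[-6,-1,-10.6],"rot":[-0.028,0.12,-0.003],"jaw":36},{"delta_pos":[-4.6,-0.7,-11.3],"rot":[-0.028,0.12,-0.003],"jaw":36},{"delta_pos":[-3.2,-0.3,-11.9],"rot":[-0.028,0.12,-0.003],"jaw":36},{"delta_pos":[-1.7,0,-12.2],"rot":[-0.028,0.12,-0.003],"jaw":36},{"delta_pos":[-0.2,0.3,-12.2],"rot":[-0.028,0.12,-0.003],"jaw":36}]'
python3 - <<'E'
from h import *
z=np.load('rel.npz');R=Ro.from_quat(z['q']).as_matrix();plan(z['p'],R)
E
```

```text
clock: 16.7
position: [603.0, -86.5, 172.0]
ee_rot: [0.765, 0.115, 0.017, -0.633]
contact_force: [-0.3, 0.5, -0.5]
gripper_width: 36.1
 clock 16.7 rotvec(tool) [-0.006  0.03   0.004] |rot| 0.031 shift in present axes [-6.2 77.8 -0.6] in goal axes [-5.9 77.8 -0.3] F [-0.3  0.5 -0.5] w 36.1
```

```bash
python3 -m creep '[{"delta_pos":[-3,10,-0.3],"rot":[-0.006,0.03,0.004],"jaw":36},{"delta_pos":[-3,15,0],"rot":[0,0,0],"jaw":36},{"delta_pos":[0,20,0],"rot":[0,0,0],"jaw":36},{"delta_pos":[0,15,0],"rot":[0,0,0],"jaw":36},{"delta_pos":[0,12,0],"rot":[0,0,0],"jaw":36},{"delta_pos":[0,6,0],"rot":[0,0,0],"jaw":36},{"delta_pos":[0,0,0],"rot":[0,0,0],"jaw":36},{"delta_pos":[0,0,0],"rot":[0,0,0],"jaw":5},{"delta_pos":[0,0,0],"rot":[0,0,0],"jaw":5},{"delta_pos":[0,0,0],"rot":[0,0,0],"jaw":5}]'
python3 - <<'E'
from h import *
z=np.load('rel.npz');R=Ro.from_quat(z['q']).as_matrix();plan(z['p'],R)
print('jig y per tool axes',(R.T@RJ[:,1]).round(3), 'gap est',80+v[3])
E
```

```text
clock: 17.53
position: [613.2, -100.5, 97.0]
ee_rot: [0.767, 0.107, 0.026, -0.632]
contact_force: [1.0, -1.0, -0.5]
gripper_width: 10.8
 clock 17.53 rotvec(tool) [-0.002  0.006  0.002] |rot| 0.006 shift in present axes [-1.1  1.  -0.6] in goal axes [-1.1  1.  -0.6] F [ 1.  -1.  -0.5] w 10.8
jig y per tool axes [ 0.334 -0.132  0.933] gap est 141.85241724565174
```

```bash
python3 -m creep '[{"delta_pos":[0.7,-0.3,1.9],"rot":[0,0,0],"jaw":5},{"delta_pos":[1.3,-0.5,3.7],"rot":[0,0,0],"jaw":5},{"delta_pos":[1.3,-0.5,3.7],"rot":[0,0,0],"jaw":5},{"delta_pos":[1.3,-0.5,3.7],"rot":[0,0,0],"jaw":5},{"delta_pos":[1.3,-0.5,3.7],"rot":[0,0,0],"jaw":5},{"delta_pos":[1.3,-0.5,3.7],"rot":[0,0,0],"jaw":5},{"delta_pos":[1.3,-0.5,3.7],"rot":[0,0,0],"jaw":5},{"delta_pos":[1.3,-0.5,3.7],"rot":[0,0,0],"jaw":5},{"delta_pos":[1.3,-0.5,3.7],"rot":[0,0,0],"jaw":5},{"delta_pos":[0.7,-0.3,1.9],"rot":[0,0,0],"jaw":5}]'
cat > st.py <<'E'
from h import *
z=np.load('rel.npz');s=arm.read_state();print('moved in jig',(RJ.T@(s['position']-z['p'])).round(1),'F jig',(RJ.T@s['contact_force']).round(1),'w',s['gripper_width'],np.round(s['joints'],2))
E
python3 st.py
```

```text
clock: 18.37
position: [621.2, -65.0, 96.9]
ee_rot: [0.767, 0.107, 0.026, -0.632]
contact_force: [0.6, -1.5, 4.2]
gripper_width: 11.1
moved in jig [ 0.6 37.5  0.9] F jig [ 0.9 -1.4  4.2] w 11.10469535225251 [ 0.24  0.42 -0.49  0.43 -0.55 -2.05]
```

Slides freely. Push on in small steps until the block is held.

```bash
python3 -m creep '[{"delta_pos":[0.7,-0.3,1.9],"rot":[0,0,0],"jaw":5},{"delta_pos":[0.7,-0.3,1.9],"rot":[0,0,0],"jaw":5},{"delta_pos":[0.7,-0.3,1.9],"rot":[0,0,0],"jaw":5},{"delta_pos":[0.7,-0.3,1.9],"rot":[0,0,0],"jaw":5},{"delta_pos":[0.7,-0.3,1.9],"rot":[0,0,0],"jaw":5},{"delta_pos":[0,0,0],"rot":[0,0,0],"jaw":5},{"delta_pos":[0,0,0],"rot":[0,0,0],"jaw":5},{"delta_pos":[0,0,0],"rot":[0,0,0],"jaw":5},{"delta_pos":[0,0,0],"rot":[0,0,0],"jaw":5},{"delta_pos":[0,0,0],"rot":[0,0,0],"jaw":5}]'; python3 st.py
python3 -m creep '[{"delta_pos":[0.3,-0.13,0.9],"rot":[0,0,0],"jaw":5},{"delta_pos":[0.3,-0.13,0.9],"rot":[0,0,0],"jaw":5},{"delta_pos":[0.3,-0.13,0.9],"rot":[0,0,0],"jaw":5},{"delta_pos":[0,0,0],"rot":[0,0,0],"jaw":5},{"delta_pos":[0,0,0],"rot":[0,0,0],"jaw":5},{"delta_pos":[0,0,0],"rot":[0,0,0],"jaw":5},{"delta_pos":[0,0,0],"rot":[0,0,0],"jaw":5},{"delta_pos":[0,0,0],"rot":[0,0,0],"jaw":5},{"delta_pos":[0,0,0],"rot":[0,0,0],"jaw":5},{"delta_pos":[0,0,0],"rot":[0,0,0],"jaw":5}]'; python3 st.py
```

```text
clock: 19.2
position: [623.4, -55.0, 96.9]
ee_rot: [0.767, 0.107, 0.026, -0.632]
contact_force: [0.8, -0.9, 6.0]
gripper_width: 11.0
moved in jig [ 0.6 47.7  0.9] F jig [ 0.9 -0.7  6. ] w 11.01541291058267 [ 0.26  0.43 -0.48  0.43 -0.55 -2.07]
clock: 20.03
position: [623.9, -52.4, 96.9]
ee_rot: [0.767, 0.107, 0.026, -0.632]
contact_force: [1.1, -2.3, 6.0]
gripper_width: 10.8
moved in jig [ 0.6 50.3  0.9] F jig [ 1.5 -2.   6. ] w 10.778713190098328 [ 0.26  0.43 -0.48  0.43 -0.56 -2.07]
```

```bash
for i in 1 2; do python3 -m creep '[{"delta_pos":[0.3,-0.13,0.9],"rot":[0,0,0],"jaw":5},{"delta_pos":[0,0,0],"rot":[0,0,0],"jaw":5},{"delta_pos":[0.3,-0.13,0.9],"rot":[0,0,0],"jaw":5},{"delta_pos":[0,0,0],"rot":[0,0,0],"jaw":5},{"delta_pos":[0,0,0],"rot":[0,0,0],"jaw":5},{"delta_pos":[0,0,0],"rot":[0,0,0],"jaw":5},{"delta_pos":[0,0,0],"rot":[0,0,0],"jaw":5},{"delta_pos":[0,0,0],"rot":[0,0,0],"jaw":5},{"delta_pos":[0,0,0],"rot":[0,0,0],"jaw":5},{"delta_pos":[0,0,0],"rot":[0,0,0],"jaw":5}]' >/dev/null; python3 st.py; done
```

```text
moved in jig [ 0.6 52.3  0.9] F jig [ 2.4 -1.3  4.7] w 10.880811695370435 [ 0.26  0.43 -0.48  0.43 -0.56 -2.08]
moved in jig [ 0.6 54.2  0.9] F jig [ 2.4 -2.1  4.9] w 10.902079435640136 [ 0.27  0.43 -0.48  0.43 -0.56 -2.08]
```

```bash
for i in 1 2; do python3 -m creep '[{"delta_pos":[0.3,-0.13,0.9],"rot":[0,0,0],"jaw":5},{"delta_pos":[0,0,0],"rot":[0,0,0],"jaw":5},{"delta_pos":[0.3,-0.13,0.9],"rot":[0,0,0],"jaw":5},{"delta_pos":[0,0,0],"rot":[0,0,0],"jaw":5},{"delta_pos":[0,0,0],"rot":[0,0,0],"jaw":5},{"delta_pos":[0,0,0],"rot":[0,0,0],"jaw":5},{"delta_pos":[0,0,0],"rot":[0,0,0],"jaw":5},{"delta_pos":[0,0,0],"rot":[0,0,0],"jaw":5},{"delta_pos":[0,0,0],"rot":[0,0,0],"jaw":5},{"delta_pos":[0,0,0],"rot":[0,0,0],"jaw":5}]' >/dev/null; python3 st.py; done
python3 - <<'E'
from h import *
o=[]
for n,(x0,y0,w,h) in(('top',(235,100,130,110)),('side',(170,140,110,110))):
    im=arm.get_image(n)[:,:,::-1];o.append(np.clip(cv2.resize(im[y0:y0+h,x0:x0+w],(400,400*h//w),interpolation=cv2.INTER_CUBIC)*1.5,0,255).astype(np.uint8))
o[0]=cv2.copyMakeBorder(o[0],0,o[1].shape[0]-o[0].shape[0],0,0,cv2.BORDER_CONSTANT);cv2.imwrite('pics/c8.png',np.hstack(o))
E
```

```text
moved in jig [ 0.6 56.1  0.9] F jig [ 1.8 -1.4  5.8] w 10.999638380911472 [ 0.27  0.43 -0.48  0.43 -0.56 -2.08]
moved in jig [ 0.5 56.4  0.9] F jig [ 5.7 -7.6  5.1] w 10.702775693420033 [ 0.27  0.43 -0.48  0.44 -0.56 -2.09]
```

View pics/c8.png

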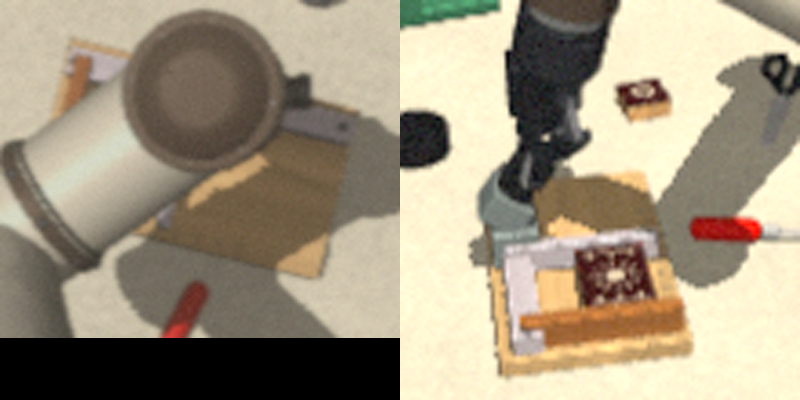

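The force jumped to 7.6 N and motion stalled: the block is home. The side view shows it flat, lino up, squared between bar and fence at (615,270). Add a slight preload and tighten.

```bash
python3 -m creep '[{"delta_pos":[0.3,-0.13,0.9],"rot":[0,0,0],"jaw":5},{"delta_pos":[0,0,0.6],"rot":[0.031,0.074,-0.001],"jaw":5},{"delta_pos":[0,0,0.6],"rot":[0.031,0.074,-0.001],"jaw":5},{"delta_pos":[0,0,0.6],"rot":[0.031,0.074,-0.001],"jaw":5},{"delta_pos":[0,0,0.6],"rot":[0.031,0.074,-0.001],"jaw":5},{"delta_pos":[0,0,0.6],"rot":[0.031,0.074,-0.001],"jaw":5},{"delta_pos":[0,0,0.6],"rot":[0.031,0.074,-0.001],"jaw":5},{"delta_pos":[0,0,0.6],"rot":[0.031,0.074,-0.001],"jaw":5},{"delta_pos":[0,0,0],"rot":[0,0,0],"jaw":5},{"delta_pos":[0,0,0],"rot":[0,0,0],"jaw":5}]'; cat >> st.py <<'E'
a=RJ@AX;R=Ro.from_quat(s['ee_rot']).as_matrix();W=R[:,0]-(R[:,0]@a)*a
u=RJ@U;y=RJ[:,1];z_=R[:,2];print('q est',round(.75-np.arctan2(z_@u,z_@y),3),'M knob',round(float(s['wrist_torque']@a),2))
G=s['position']-19*R[:,1];print('G jig',(RJ.T@(G-[v[0],v[1],0])).round(1))
E
python3 st.py
```

```text
clock: 24.3
position: [625.6, -44.1, 96.8]
ee_rot: [-0.663, 0.054, -0.213, 0.716]
contact_force: [2.2, -17.2, 5.8]
gripper_width: 10.5
moved in jig [ 0.4 58.8  0.8] F jig [  5.9 -16.3   5.8] w 10.493564833984294 [ 0.19  0.42 -0.35  0.03 -0.56 -2.17]
q est 0.56 M knob 1.61
G jig [ 35.4  -9.7 115.3]
```

```bash
python3 -m creep '[{"delta_pos":[0,0,0.6],"rot":[0.031,0.074,-0.001],"jaw":5},{"delta_pos":[0,0,0.6],"rot":[0.031,0.074,-0.001],"jaw":5},{"delta_pos":[0,0,0.6],"rot":[0.031,0.074,-0.001],"jaw":5},{"delta_pos":[0,0,0.6],"rot":[0.031,0.074,-0.001],"jaw":5},{"delta_pos":[0,0,0.6],"rot":[0.031,0.074,-0.001],"jaw":5},{"delta_pos":[0,0,0.6],"rot":[0.031,0.074,-0.001],"jaw":5},{"delta_pos":[0,0,0.6],"rot":[0.031,0.074,-0.001],"jaw":5},{"delta_pos":[0,0,0],"rot":[0,0,0],"jaw":5},{"delta_pos":[0,0,0],"rot":[0,0,0],"jaw":5},{"delta_pos":[0,0,0],"rot":[0,0,0],"jaw":5}]'; python3 st.py
```

```text
clock: 25.13
position: [626.9, -42.4, 97.4]
ee_rot: [-0.507, 0.209, -0.383, 0.743]
contact_force: [-3.9, -21.8, 8.7]
gripper_width: 10.6
moved in jig [ 1.3 60.8  1.4] F jig [  1.  -22.1   8.7] w 10.601804556066948 [ 0.1   0.4  -0.3  -0.33 -0.5  -2.3 ]
q est 0.0 M knob 1.58
G jig [ 34.7 -11.2 114.7]
```

```bash
python3 -m creep '[{"delta_pos":[0,0,0.3],"rot":[0.025,0.06,-0.001],"jaw":5},{"delta_pos":[0,0,0],"rot":[0,0,0],"jaw":5},{"delta_pos":[0,0,0],"rot":[0,0,0],"jaw":5},{"delta_pos":[0,0,0],"rot":[0,0,0],"jaw":5},{"delta_pos":[-0.7,0.2,-1.8],"rot":[0,0,0],"jaw":5},{"delta_pos":[-0.7,0.2,-1.8],"rot":[0,0,0],"jaw":5},{"delta_pos":[0,0,0],"rot":[0,0,0],"jaw":5},{"delta_pos":[0,0,0],"rot":[0,0,0],"jaw":5},{"delta_pos":[0,0,0],"rot":[0,0,0],"jaw":5},{"delta_pos":[0,0,0],"rot":[0,0,0],"jaw":5}]'; python3 st.py
```

```text
clock: 25.97
position: [627.0, -42.5, 97.4]
ee_rot: [-0.487, 0.222, -0.401, 0.744]
contact_force: [0.9, -18.1, 9.7]
gripper_width: 10.4
moved in jig [ 1.4 60.7  1.5] F jig [  4.9 -17.5   9.7] w 10.420912874132975 [ 0.09  0.39 -0.3  -0.37 -0.48 -2.3 ]
q est -0.059 M knob 2.16
G jig [ 34.4 -11.6 114.6]
```

Locked: the back-off pull did not shift the stop. Release, retract and look.

```bash
python3 -m creep '[{"delta_pos":[0,0,0],"rot":[0,0,0],"jaw":20},{"delta_pos":[0,0,0],"rot":[0,0,0],"jaw":36},{"delta_pos":[0,0,0],"rot":[0,0,0],"jaw":40},{"delta_pos":[0,0,0],"rot":[0,0,0],"jaw":40},{"delta_pos":[0,-15,0],"rot":[0,0,0],"jaw":40},{"delta_pos":[0,-25,0],"rot":[0,0,0],"jaw":40},{"delta_pos":[0,-25,0],"rot":[0,0,0],"jaw":40},{"delta_pos":[0,-30,0],"rot":[0,0,0],"jaw":40},{"delta_pos":[0,-30,0],"rot":[0,0,0],"jaw":40},{"delta_pos":[0,-30,0],"rot":[0,0,0],"jaw":40}]' && python3 -m creep '[{"delta_pos":[0,-15,-30],"rot":[0,0,0],"jaw":40},{"delta_pos":[0,-15,-30],"rot":[0,0,0],"jaw":40},{"delta_pos":[0,-15,-35],"rot":[0,0,0],"jaw":40},{"delta_pos":[0,-15,-35],"rot":[0,0,0],"jaw":40},{"delta_pos":[0,-10,-35],"rot":[0,0,0],"jaw":40},{"delta_pos":[0,0,-35],"rot":[0,0,0],"jaw":40},{"delta_pos":[0,0,-35],"rot":[0,0,0],"jaw":40},{"delta_pos":[0,0,-35],"rot":[0,0,0],"jaw":40},{"delta_pos":[0,0,-35],"rot":[0,0,0],"jaw":40},{"delta_pos":[0,0,0],"rot":[0,0,0],"jaw":40}]'; python3 - <<'E'
from h import *
print(arm.read_state()['contact_force'])
o=[]
for n,(x0,y0,w,h) in(('top',(235,100,130,110)),('side',(175,150,90,100))):
    im=arm.get_image(n)[:,:,::-1];cv2.imwrite(f'pics/end_{n}.png',im);o.append(np.clip(cv2.resize(im[y0:y0+h,x0:x0+w],(400,400*h//w),interpolation=cv2.INTER_CUBIC)*1.5,0,255).astype(np.uint8))
o[0]=cv2.copyMakeBorder(o[0],0,o[1].shape[0]-o[0].shape[0],0,0,cv2.BORDER_CONSTANT);cv2.imwrite('pics/c9.png',np.hstack(o))
E
```

```text
clock: 26.8
position: [565.1, -69.9, 235.1]
ee_rot: [-0.485, 0.228, -0.398, 0.744]
contact_force: [1.2, -0.4, 0.8]
gripper_width: 39.9
clock: 27.63
position: [314.4, -250.7, 164.9]
ee_rot: [-0.484, 0.232, -0.399, 0.744]
contact_force: [-0.7, -1.0, -1.0]
gripper_width: 40.0
[-0.67648639 -0.98700059 -1.01716665]
```

View pics/c9.png

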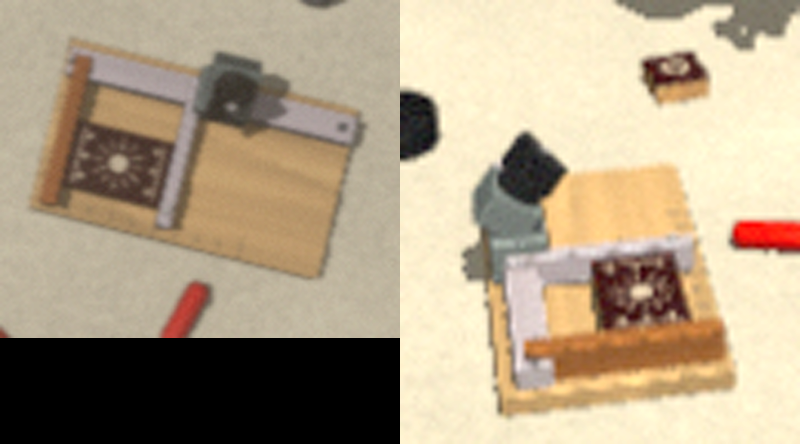

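The last picture shows the block flush between the fence and the bar, lino up at (118,163) in the top crop. The knob wing stands as at the start, and the gouge and small block have not moved. Handing in.

```bash
python3 -c "
from bench import arm
print(arm.job_done(),arm.read_state()['clock'])"
```

```text
the job is handed in; nothing more can be done
the job is handed in; nothing more can be done
```

The block is clamped in the jig, flat on the bed, lino up, with its long side along the rail, and the knob is tight again. I handed the job in about 28 s after the start.

**What I did:**
- I turned the wing knob from about 0 to 1.1 rad to free the stop.
- I picked up the dark oblong block, leaving the red, pink and turquoise look-alikes, and set it on the bed.
- I slid the stop by the knob until the block stalled against the fence. I then tightened the knob to its end stop, with the tool turned to about -0.06 rad.

**Last checks:**
- The stop did not shift when I pulled back on the knob after tightening.
- The final top and side pictures show the block flush against fence and stop.
- The wing is back in its starting direction, and the gouge and small block look unmoved in those crops. I did not check the other things on the table in a final picture.
- The arm stands clear with about zero force.

**What went wrong or disagreed:**
- The first approach to the knob ran into wrist joint limits. I fitted a model of the arm and gripped the wing with the tool leaning 0.4 rad in the wing's plane instead.
- The stop travelled about 56 mm, while my first image measurement predicted 52 mm. I put this down to error in that measurement, because the force jump and the final pictures both show the block home.

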